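Roll the support rollers onto the span lines

ROBOT

A 6-joint arm with a two-finger parallel gripper is mounted at the origin on a cart in front of the work surface, level with it; the furniture and walls round the work are solid. World frame = base frame: x ahead of the robot, y to its left, z up, the work surface at z = 0. Lengths are in m, angles in degrees, forces in N, time in s.
With the tool pointing down it reaches from about 0.35 to 0.875 m from the base axis. Payload 4.2 kg.
Tool frame: the origin (TCP) lies between the finger pads; the fingertips stand 8 mm ahead of it and the grasp point (between the pads) lies 11 mm behind it; x points along the fingers, y is the direction in which the jaws open and shut, and the axes are right-handed (so a half turn about x gives the same grasp; the last joint's range is limited). The gripper opens to 87 mm and grips with 3 to 60 N. Pads are 19 mm wide; open, the fingers measure 117 mm over their backs; the gripper's body (75 mm by 190 mm) begins 51 mm behind the grasp point.
Start: joints at [85.863, 22.042, 0.453, 0, -68.411, -14.817], TCP at [0.203, 0.591, 0.202] pointing down, gripper open.
Joint ranges: [-179.83, 179.83], [-69.29, 118.12], [-61.27, 80.66], [-181.25, 117.63], [-171.15, -9.14], [-177.46, 177.46]. Speed limits (degrees/s): [159.86, 159.86, 180, 180, 180, 180].

INTERFACE

Orientations are given as a 3x3 rotation matrix whose columns are the frame's x, y, z axes.
In Python, from station import r gives the robot as it stands. The module is installed in compiled form; this text tells all that it offers.
- The arm moves only by the tool move_arm, never from a script. Its argument "increments" is one flat list of numbers, 7 for each row, row after row: the turn, a rotation vector about the tool's x, y, z in degrees, then the shift along the tool's x, y, z in m, then the finger opening in m, from 0 to 0.087. A call has 1 to 12 rows; each row is the pose to reach, as a shift and turn from the pose commanded when the call began, along the tool's axes at that moment; what a row does not reach only later rows make up. A row lasts 1/12 s, in which the tool goes at most 41.7 mm and 7.16 degrees, less where a joint would pass 70% of its speed; a pose out of reach is approached as far as the arm can. A call with a gripper value outside its range is refused whole. The fingers move at their own pace and stop on an object; the grip force is fixed at half the most. Time passes only in rows, so rows that repeat a pose let the fingers close. It gives the time, the measured TCP pose, the force and the opening at its end, in the units of the state.
- r.sense(): the state, without advancing time (a new reading comes with each control period).
- r.capture(name): name is "side" or "top"; returns the picture (480x640x3 uint8, red, green, blue); there is no depth.
- r.calibration(name): a dict with "fx", "fy", "cx", "cy" (pixels), "rvec" (rotation vector, rad) and "tvec" (3), from world to camera coordinates, as OpenCV has them. Camera axes: x right, y down, z forward; pixel columns grow to the right and rows downward; lengths in m; the calibration is good to about 2 mm. A picture is of the moment at which its call begins. calibration takes no time and is no camera call.
- r.finish_job(): hands the job in, once; it reports no verdict.
The state is a dict: "time_s": time; "joints": joint angles; "joint_velocities": joint speeds; "effort": joint torques, N m; "tcp_pos": TCP position; "ee_rot": TCP orientation; "wrist_force": force on the tool from outside, world axes, zero at the start; "moment": the same for the moment, N m; "gripper_width": opening from 0.0 (shut) to 1.0 (fully open).
Only numpy, scipy, OpenCV 4.12 (cv2) and the standard library are available. Lean on these libraries where they do the work, as an engineer would, in place of code of your own. Each camera call takes 0.05 s, during which the arm holds its last target.

TASK

Set up the bend-test bed on the desk: with a fingertip push the top of the left steel roller sideways so that it rolls over the plate until it lies along the left marker line, centred on it, and after that roll the right roller onto the right marker line in the same way. Touch the rollers only on their upper half and never pinch, lift or carry them; leave them at rest on their lines, and leave the union, the stopper and the screwdriver alone.

Things in the scene. Friction and masses are not known exactly. Their poses are not given: they have to be found in the camera images.
- roller_left: ground steel roller, the left (larger y) of the two: plain cylinder 26 mm in diameter, 90 mm long, about 0.2 kg, lying on the plate; origin at its centre, 13 mm above the plate's top; x axis along the roller, y and z turn with it. A fingertip pressed on top with 5 to 15 N drags it without slipping: it rolls half as far as the finger travels, until it has rolled out from under the tip
- roller_right: ground steel roller, the right (smaller y) of the two: plain cylinder 26 mm in diameter, 90 mm long, about 0.2 kg, lying on the plate; origin at its centre, 13 mm above the plate's top; x axis along the roller, y and z turn with it. A fingertip pressed on top with 5 to 15 N drags it without slipping: it rolls half as far as the finger travels, until it has rolled out from under the tip
- line_left: straight black marker line on the plate's top, the left (larger y) of the two, 110 mm long and 2 mm wide, with a short cross tick at each end, no height; origin at its middle on the plate's top, x along the line, y across it (to the robot's left), z up. Lies about 40 to 64 mm to one side or the other (across the line) of the left roller's start
- line_right: straight black marker line on the plate's top, the right (smaller y) of the two, 110 mm long and 2 mm wide, with a short cross tick at each end, no height; origin at its middle on the plate's top, x along the line, y across it (to the robot's left), z up. Lies about 40 to 64 mm to one side or the other (across the line) of the right roller's start
- mark_left (a point): short scribed mark on the rim of the left roller at mid length; on top at the start, it shows how far the roller has turned
- mark_right (a point): the same mark on the right roller
- bed_plate: flat aluminium bed plate, fixed: 120 mm deep (x), 340 mm long (y), 12 mm thick, top at z = 0.012, with a lip 4 mm high along both short ends; origin at the centre of its underside. Rollers stay put on it when the finger is lifted straight off, so a long roll can be done in several short drags; a finger pushed level against a roller's back sticks and jams it
- brass_union: brass hose union standing upright behind the plate, 21x24x48 mm, origin at the centre of its underside; leave alone
- rubber_stopper: black rubber stopper behind the plate, 34 mm across, 28 mm high, origin at the centre of its underside; leave alone
- screwdriver: yellow-handled screwdriver lying right of the plate, 154 mm long, 22 mm thick, origin at the centre of its underside; leave alone
Mind the look-alikes: they are no part of the job. What is shaped like the roller_right but green is not meant.

How it is judged (in metres and radians):
On the way, in this order (a step that is already met when the one before it is completed fails the run):
1. the left roller rolls: its mark, on top at the start, has turned past the underside (height (world z) of mark_left below 0.0185 m and height (world z) of roller_left between 0.021 and 0.029 m).
2. the left roller lies along the left line, at rest (y of roller_left in the frame of line_left between -0.005 and 0.005 m and x of roller_left in the frame of line_left between -0.02 and 0.02 m and angle between the x axis of roller_left and the x axis of line_left, either way round below 0.1 rad and height (world z) of roller_left between 0.021 and 0.029 m and linear speed of roller_left below 0.01 m/s), for 0.2 s.
3. the right roller rolls: its mark has turned past the underside (height (world z) of mark_right below 0.0185 m and height (world z) of roller_right between 0.021 and 0.029 m).
At the end, for the whole second after the job is handed in: both rollers at rest on the plate, each with its axis within 5 mm of the middle of its line across it, within 20 mm of the line's middle along it, and within 0.10 rad of parallel to it (all of step 2 and y of roller_right in the frame of line_right between -0.005 and 0.005 m and x of roller_right in the frame of line_right between -0.02 and 0.02 m and angle between the x axis of roller_right and the x axis of line_right, either way round below 0.1 rad and height (world z) of roller_right between 0.021 and 0.029 m and linear speed of roller_right below 0.01 m/s); the robot touches nothing.
It fails at once if a roller is lifted more than 8 mm off the plate (height (world z) of any of roller_left, roller_right above 0.033 m).
It fails at once if a roller is touched with the fingertips down near the plate instead of on its upper half (height (world z) of the grasp point below 0.034 m and (contact force between the fingers and roller_left above 0.3 N or contact force between the fingers and roller_right above 0.3 N)).
It fails at once if the brass union is moved more than 15 mm (distance of brass_union from where it was at the start of the episode above 0.015 m).
It fails at once if the rubber stopper is moved more than 15 mm (distance of rubber_stopper from where it was at the start of the episode above 0.015 m).
It fails at once if the screwdriver is moved more than 15 mm (distance of screwdriver from where it was at the start of the episode above 0.015 m).
It also fails if it takes over 61 s, if anything falls off the work surface, if the arm or the gripper's body presses on something with over 40 N, if the wrist force passes 120 N, or if a joint passes its speed limit or range.

## Working session

There is one attempt and no reset: what is moved stays moved. The work goes in short steps, Python scripts to look and compute and a tool call to move; the robot and the scene stay as the last step left them, time stands still between calls to the robot, and variables do not carry over. Pictures are saved under pics/ and viewed, and the job is handed in when it is done.

Besides the shell and the picture viewer there is one more tool, called after "Request:" by a JSON object that holds its "name" and its "arguments", one argument or row to a line. move_arm: Moves the arm, as the interface text tells. Its arguments: {"type":"object","properties":{"increments":{"type":"array","items":{"type":"number"}}},"required":["increments"]}

```bash
mkdir -p pics; python3 - <<'E'
from station import r
import cv2
for n in("top","side"):
    im=r.capture(n); cv2.imwrite(f"pics/{n}0.png",im[:,:,::-1]); c=r.calibration(n); print(n,c)
s=r.sense(); print(s)
E
```

```text
top {'fx': 549.5058584355728, 'fy': 549.5058584355728, 'cx': 318.3591887160477, 'cy': 233.0945156319357, 'rvec': array([ 2.14863371, -2.12663181,  0.18737781]), 'tvec': array([-0.11067198,  0.51839091,  0.90505599])}
side {'fx': 466.12324739696066, 'fy': 466.12324739696066, 'cx': 321.2493904952988, 'cy': 231.68718487515162, 'rvec': array([ 0.58576764, -2.54405328,  1.35909748]), 'tvec': array([0.43639143, 0.23353836, 0.64069288])}
{'time_s': 0.1, 'joints': array([ 8.58644311e+01,  2.20866357e+01,  3.88193070e-01, -2.54904923e-02,
       -6.84111639e+01, -1.48164125e+01]), 'joint_velocities': array([ 0.0631072 , -0.09047674,  0.22797815,  0.11211371,  0.01728298,
        0.03457639]), 'effort': array([-2.25740450e-05, -3.91691780e+01,  1.87935734e+01,  4.23193529e+00,
        1.34866603e-02, -7.23294465e-05]), 'tcp_pos': array([0.20278358, 0.59058167, 0.20126962]), 'ee_rot': array([[-5.50561986e-04, -3.24930271e-01, -9.45737816e-01],
       [-1.87814470e-03, -9.45735955e-01,  3.24930725e-01],
       [-9.99998085e-01,  1.95512697e-03, -8.95797996e-05]]), 'wrist_force': array([-1.21505167,  0.05369032,  0.72920962]), 'moment': array([0.06223851, 0.03274275, 0.01513169]), 'gripper_width': 1.0016828918046436}
```

View pics/top0.png

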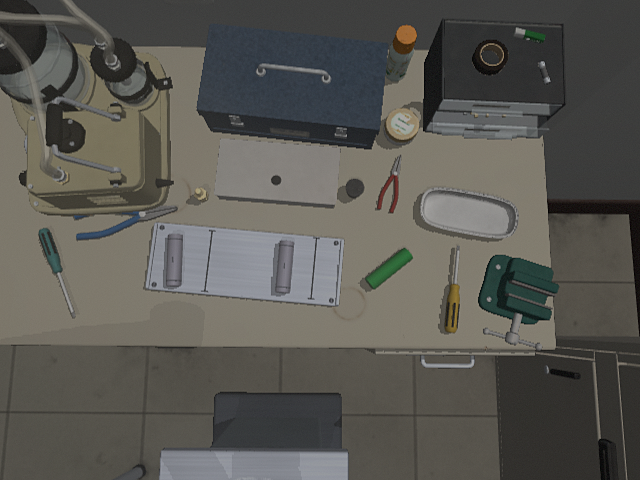

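View pics/side0.png

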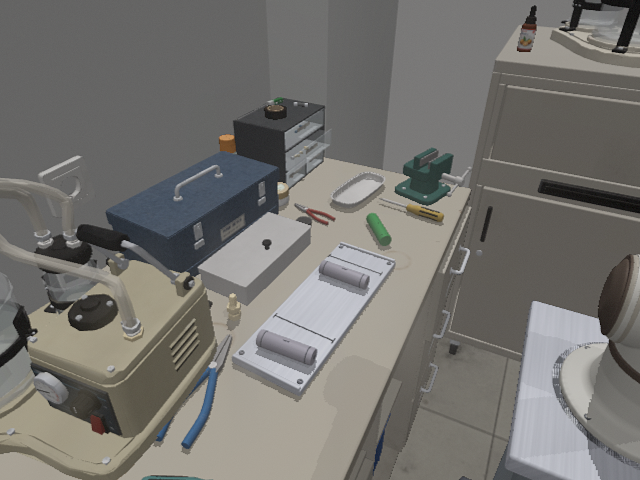

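Both views show steel rollers at top-picture pixels of about (174,260) and (283,267). The lines are at about (209,261) and (314,268), so both lie right of their rollers. The candidates are the two grey cylinders on the plate (174,260) and (283,267), and the green cylinder on the desk (389,268), which is the look-alike and excluded. I'll check this in a close crop.

```bash
cat > h.py <<'E'
import numpy as np, cv2
from station import r
def cam(n):
    c=r.calibration(n); K=np.array([[c["fx"],0,c["cx"]],[0,c["fy"],c["cy"]],[0,0,1.]])
    return K,np.array(c["rvec"]),np.array(c["tvec"])
def proj(n,P):
    K,rv,t=cam(n); return cv2.projectPoints(np.array(P,float).reshape(-1,3),rv,t,K,None)[0].reshape(-1,2)
def unproj(n,uv,z):
    K,rv,t=cam(n); R=cv2.Rodrigues(rv)[0]; C=-R.T@t
    out=[]
    for p in np.array(uv,float).reshape(-1,2):
        d=R.T@np.linalg.inv(K)@np.array([p[0],p[1],1]); out.append(C+d*(z-C[2])/d[2])
    return np.array(out)
E
python3 - <<'E'
import cv2
from h import *
im=cv2.imread("pics/top0.png")
cv2.imwrite("pics/cropL.png",cv2.resize(im[215:305,140:240],None,fx=6,fy=6,interpolation=cv2.INTER_CUBIC))
cv2.imwrite("pics/cropR.png",cv2.resize(im[225:310,255:355],None,fx=6,fy=6,interpolation=cv2.INTER_CUBIC))
print(proj("top",[[.2,.59,.2],[0,0,0],[.4,0,0]]))
K,rv,t=cam("top");R=cv2.Rodrigues(rv)[0];print(-R.T@t)
E
```

```text
[[-201.24595244  442.95548987]
 [ 251.16456139  547.83619708]
 [ 257.9350653   303.21633019]]
[ 0.3615605  -0.09884988  0.97959506]
```

View pics/cropL.png

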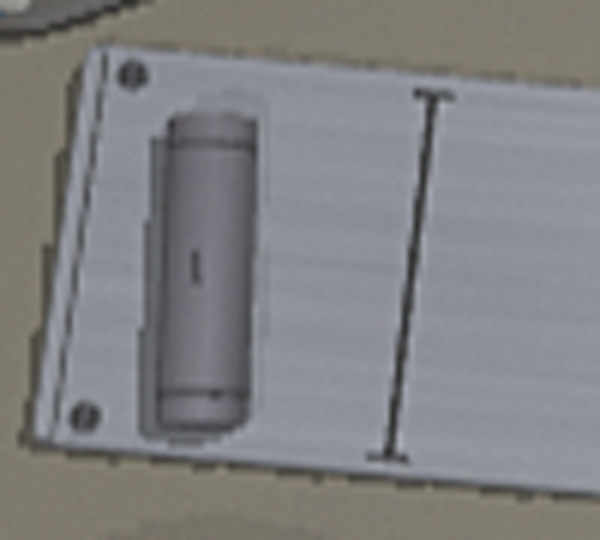

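View pics/cropR.png

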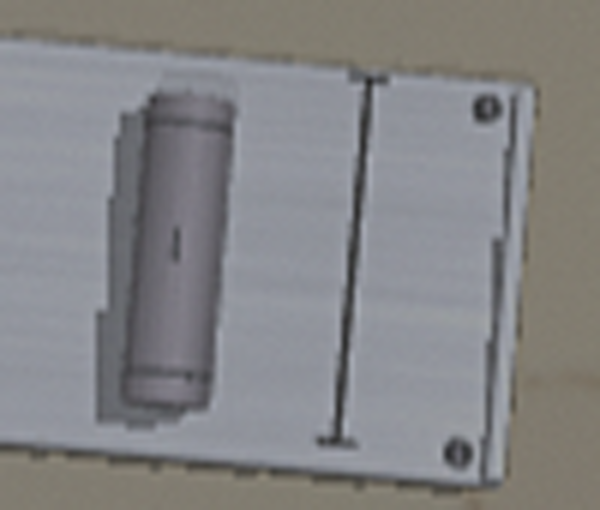

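```bash
cat > fit.py <<'E'
from h import *
from scipy.optimize import least_squares
def cr(pts,o,f=6): return [((u+.5)/f-.5+o[0],(v+.5)/f-.5+o[1]) for u,v in pts]
def sil(x,y,yaw,n="top"):
    # returns projected hull
    a=np.array([np.cos(yaw),np.sin(yaw),0]); b=np.array([-a[1],a[0],0]); c=np.array([x,y,.025])
    th=np.linspace(0,2*np.pi,60,endpoint=False)
    P=[c+s*.045*a+.013*(np.cos(t)*b+np.sin(t)*np.array([0,0,1])) for s in(-1,1) for t in th]
    return cv2.convexHull(proj(n,P).astype(np.float32))
def fit(sidepts,endpts,x0,n="top"):
    def f(p):
        h=sil(*p,n); return [cv2.pointPolygonTest(h,(float(u),float(v)),True) for u,v in list(sidepts)+list(endpts)]
    s=least_squares(f,x0,diff_step=1e-4,x_scale=[.01,.01,.05]); return s.x,s.fun
E
python3 - <<'E'
from fit import *
oL=(140,215);oR=(255,225)
cL=[(100,48),(42,440)]; cR=[(532,88),(500,486)]
print("cornersL",unproj("top",cr(cL,oL),.014)); print("R",unproj("top",cr(cR,oR),.014))
for n,o,l in(("L",oL,[(432,96),(388,457)]),("R",oR,[(369,79),(336,441)])):
    P=unproj("top",cr(l,o),.012); d=P[0]-P[1]; print(n,P,"mid",P.mean(0),"len",np.linalg.norm(d),"yaw",np.degrees(np.arctan2(d[1],d[0])))
m=unproj("top",cr([(196,268)],oL),.038);print("markL",m)
m2=unproj("top",cr([(177,244)],oR),.038);print("markR",m2)
print(fit(cr([(168,140),(158,400),(163,270),(256,150),(248,400),(252,280)],oL),cr([(212,111),(202,430)],oL),[m[0][0],m[0][1],0]))
print(fit(cr([(149,110),(122,390),(136,250),(236,110),(211,400),(224,250)],oR),cr([(195,90),(166,408)],oR),[m2[0][0],m2[0][1],0]))
E
```

```text
cornersL [[0.5403727  0.1837274  0.014     ]
 [0.42406481 0.1937802  0.014     ]]
R [[ 0.51392975 -0.1499348   0.014     ]
 [ 0.39673623 -0.14086958  0.014     ]]
L [[0.52733135 0.08499365 0.012     ]
 [0.4202705  0.09334088 0.012     ]] mid [0.47380092 0.08916727 0.012     ] len 0.10738575762512165 yaw -4.458171572750738
R [[ 0.51642369 -0.10157403  0.012     ]
 [ 0.40936165 -0.09304408  0.012     ]] mid [ 0.46289267 -0.09730905  0.012     ] len 0.1074013097565953 yaw -4.555304125460225
markL [[0.47210708 0.14549878 0.038     ]]
markR [[ 0.4637654  -0.04695891  0.038     ]]
(array([0.47268089, 0.14541171, 0.        ]), array([-0.11794586,  0.63695399,  0.25950449,  0.67866068, -0.12080766,
        0.23631297, -0.07172807, -0.06714301]))
(array([ 0.46348435, -0.04711518, -0.07056024]), array([ 0.18306204,  0.03452182,  0.19177485,  0.19864032,  0.08068176,
        0.13025059, -0.1129003 , -0.11193945]))
```

```bash
python3 - <<'E'
from fit import *
import fit as F
oL=(140,215)
m=(.472,.1454)
S=cr([(168,140),(158,400),(163,270),(256,150),(248,400),(252,280)],oL);En=cr([(212,111),(202,430)],oL)
for y in(-.1,-.02,.03): print(fit(S,En,[m[0],m[1],y]))
print("bands", unproj("top",cr([(211,142),(202,393)],oL),.038))
print("machine front",unproj("top",[(30,205),(170,210)],0),unproj("top",[(30,205),(165,205),(160,95)],.12), "box",unproj("top",[(216,198),(335,205)],.04),"union",unproj("top",[(200,193)],.04))
im=cv2.imread("pics/side0.png"); cv2.imwrite("pics/cropS.png",cv2.resize(im[230:390,225:405],None,fx=4,fy=4,interpolation=cv2.INTER_CUBIC))
E
```

```text
(array([0.47269318, 0.14542678, 0.01802104]), array([ 0.28298812,  0.25177546,  0.26738208,  0.29992518,  0.25617575,
        0.25053101, -0.05300428, -0.05200851]))
(array([0.47269527, 0.14542455, 0.01929808]), array([ 0.3097016 ,  0.22271148,  0.26620682,  0.27504722,  0.28492046,
        0.25353573, -0.05111642, -0.05145159]))
(array([0.47269502, 0.14542737, 0.01894596]), array([ 0.30359361,  0.2320083 ,  0.26780123,  0.28065571,  0.27573266,
        0.25145045, -0.05147375, -0.05180482]))
bands [[0.50870832 0.14314526 0.038     ]
 [0.43631882 0.14186931 0.038     ]]
machine front [[0.57286446 0.41832137 0.        ]
 [0.56648686 0.16427222 0.        ]] [[0.54697981 0.3549681  0.12      ]
 [0.54944075 0.14044619 0.12      ]
 [0.73517637 0.15908044 0.12      ]] box [[ 0.58047273  0.07437902  0.04      ]
 [ 0.57033003 -0.1339955   0.04      ]] union [[0.58912751 0.10273525 0.04      ]]
```

View pics/cropS.png

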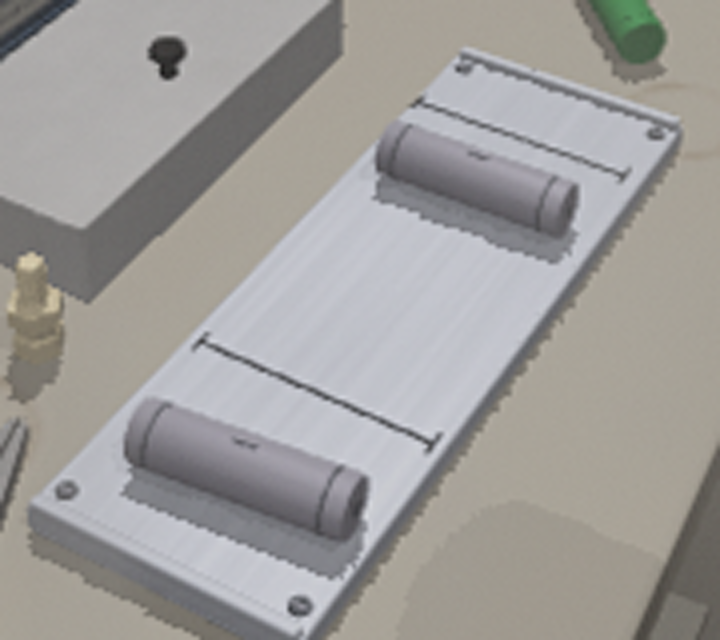

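```bash
python3 - <<'E'
from fit import *
a=cv2.resize(cv2.imread("pics/top0.png")[60:240,10:230],None,fx=2.7,fy=2.7,interpolation=cv2.INTER_CUBIC)
b=cv2.resize(cv2.imread("pics/side0.png")[220:440,0:250],None,fx=2.2,fy=2.2,interpolation=cv2.INTER_CUBIC)
cv2.imwrite("pics/m1.png",a);cv2.imwrite("pics/m2.png",b)
E
```

```text
(no output)
```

View pics/m1.png

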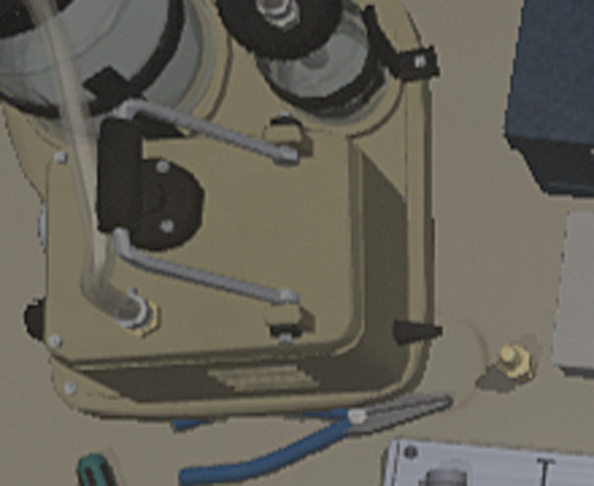

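View pics/m2.png

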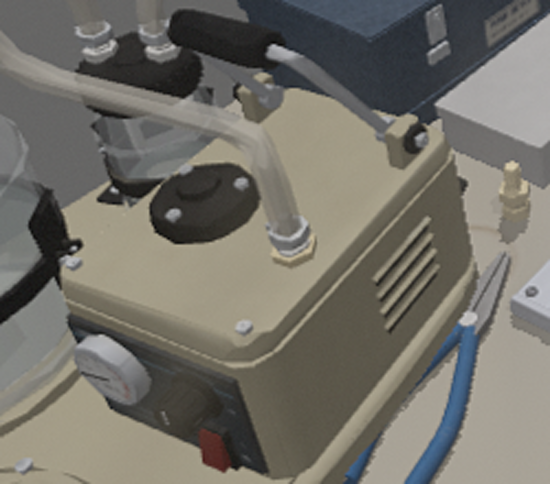

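```bash
python3 - <<'E'
from fit import *
a=(355/2.7+10,338/2.7+60); b=(452/2.2,155/2.2+220)
def P(n):
    K,rv,t=cam(n); return K@np.hstack([cv2.Rodrigues(rv)[0],t[:,None]])
X=cv2.triangulatePoints(P("top"),P("side"),np.array(a),np.array(b)); X=X[:3]/X[3]
print(X.T, proj("top",X.T)-a, proj("side",X.T)-b)
print(unproj("top",[(408/2.7+10,372/2.7+60)],.02))
E
```

```text
[[0.5799969  0.17955244 0.1181857 ]] [[0.52568372 1.21644208]] [[-2.04896641 -0.65815142]]
[[0.58440527 0.17595026 0.02      ]]
```

```bash
python3 - <<'E'
from h import *
s=r.sense();R=s["ee_rot"];p=s["tcp_pos"];print(p)
for w in([.33,.35,.2],[.462,.152,.2],[.462,.152,.07]): print(w,np.round(R.T@(np.array(w)-p),4))
E
```

```text
[0.20278358 0.59058167 0.20126962]
[0.33, 0.35, 0.2] [ 0.0017  0.1862 -0.1985]
[0.462, 0.152, 0.2] [ 0.002   0.3306 -0.3877]
[0.462, 0.152, 0.07] [ 0.132   0.3303 -0.3876]
```

Request:
{"name": "move_arm", "arguments": {
  "increments": [7,0,0,0,0.027,-0.028,0.036,14,0,0,0,0.053,-0.057,0.036,21,0,0,0,0.08,-0.085,0.036,28,0,0,0,0.106,-0.113,0.036,35,0,0,0,0.133,-0.142,0.036,42,0,0,0,0.16,-0.17,0.036,49,0,0,0,0.186,-0.199,0.036,56,0,0,0,0.212,-0.228,0.036,63,0,0,0,0.238,-0.26,0.036,70,0,0,0.01,0.264,-0.29,0.036,70,0,0,0.02,0.29,-0.322,0.036,70,0,0,0.035,0.315,-0.35,0.036]
}}

```text
time_s: 1.1
tcp_pos: [0.4329, 0.1781, 0.1679]
ee_rot: [[0.002, -1.0, -0.018], [0.002, -0.018, 1.0], [-1.0, -0.002, 0.002]]
wrist_force: [1.3, 0.8, 0.4]
gripper_width: 0.419
```

Request:
{"name": "move_arm", "arguments": {
  "increments": [0,0,0,0.025,-0.015,-0.014,0.036,0,0,0,0.05,-0.03,-0.0275,0.036,0,0,0,0.08,-0.03,-0.0275,0.036,0,0,0,0.1,-0.03,-0.0275,0.036,0,0,0,0.112,-0.03,-0.0275,0.036,0,0,0,0.116,-0.03,-0.0275,0.036]
}}

```text
time_s: 1.6
tcp_pos: [0.4605, 0.1511, 0.0487]
ee_rot: [[-0.005, -1.0, -0.017], [-0.003, -0.017, 1.0], [-1.0, 0.005, -0.003]]
wrist_force: [0.0, 0.1, -0.3]
gripper_width: 0.412
```

```bash
python3 - <<'E'
from h import *
s=r.sense();print(s["time_s"],s["tcp_pos"],s["wrist_force"],s["gripper_width"])
ims=r.capture("side");cv2.imwrite("pics/s1.png",cv2.resize(ims[200:400,180:430,::-1],None,fx=3,fy=3,interpolation=cv2.INTER_CUBIC))
E
```

```text
1.6 [0.46054706 0.15114001 0.04869117] [ 0.00625597  0.05534799 -0.28405264] 0.41156362490899717
```

View pics/s1.png

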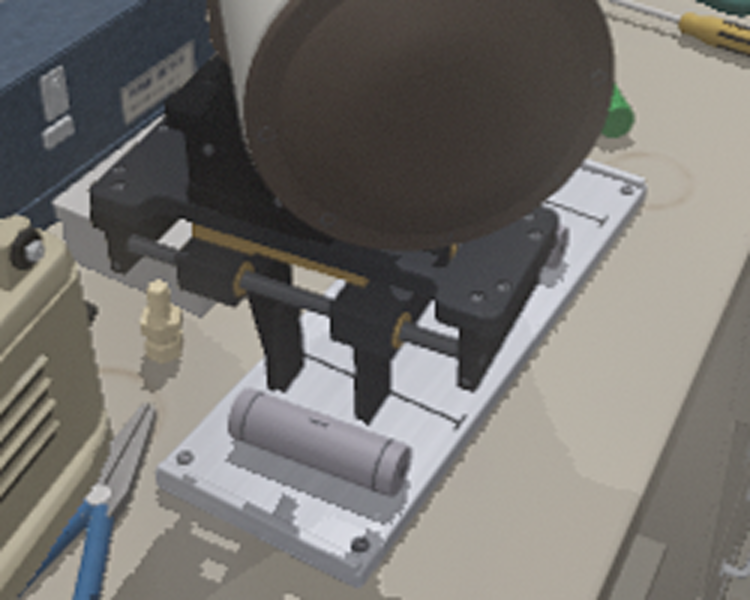

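```bash
python3 - <<'E'
from h import *
for y in(.1416,.1606):
  for x in(.4255,.4425,.4785,.4955): print(x,y,(proj("side",[[x,y,.0407]])[0]-[180,200])*3)
print((proj("side",[[.43,.1454,.038],[.515,.1454,.038]])-[180,200])*3)
E
```

```text
0.4255 0.1416 [406.75377835 442.21002912]
0.4425 0.1416 [374.78565408 430.20299449]
0.4785 0.1416 [308.94708585 405.47442544]
0.4955 0.1416 [278.70279162 394.11485097]
0.4255 0.1606 [388.65839467 470.35972763]
0.4425 0.1606 [356.15769031 457.83220962]
0.4785 0.1606 [289.26277152 432.04731306]
0.4955 0.1606 [258.55148394 420.20953243]
[[394.65059312 448.45374153]
 [240.92571241 390.24842564]]
```

```bash
python3 - <<'E'
from h import *
K,rv,t=cam("side");print("C",-cv2.Rodrigues(rv)[0].T@t)
for z in(.041,.06): print(z,unproj("side",[(272/3+180,388/3+200),(298/3+180,378/3+200),(361/3+180,422/3+200),(388/3+180,410/3+200)],z))
print(unproj("side",[(320/3+180,424/3+200)],.038))
im=r.capture("side"); cv2.imwrite("pics/s2.png",cv2.resize(im[280:380,240:340,::-1],None,fx=6,fy=6,interpolation=cv2.INTER_CUBIC))
E
```

```text
C [0.22615427 0.5531082  0.54625138]
0.041 [[0.50038345 0.13976183 0.041     ]
 [0.4922896  0.12820589 0.041     ]
 [0.45068952 0.14013823 0.041     ]
 [0.44254851 0.1275126  0.041     ]]
0.06 [[0.49007105 0.15530573 0.06      ]
 [0.48228157 0.14418436 0.06      ]
 [0.44224586 0.15566799 0.06      ]
 [0.43441099 0.14351714 0.06      ]]
[[0.46914701 0.14753974 0.038     ]]
```

View pics/s2.png

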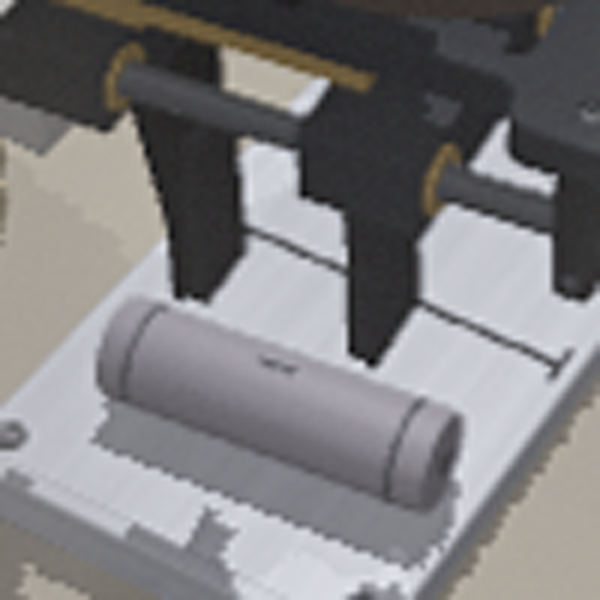

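Request:
{"name": "move_arm", "arguments": {
  "increments": [0,0,0,0.0015,0,0,0.036,0,0,0,0.003,0,0,0.036,0,0,0,0.0045,0,0,0.036,0,0,0,0.006,0,0,0.036]
}}

```text
time_s: 2.03
tcp_pos: [0.4625, 0.153, 0.0459]
ee_rot: [[0.001, -1.0, -0.019], [0.001, -0.019, 1.0], [-1.0, -0.001, 0.001]]
wrist_force: [0.7, 0.4, -0.1]
gripper_width: 0.413
```

Request:
{"name": "move_arm", "arguments": {
  "increments": [0,0,0,0.001,0,0,0.036,0,0,0,0.002,0,0,0.036,0,0,0,0.002,0,0,0.036]
}}

```text
time_s: 2.28
tcp_pos: [0.4621, 0.1525, 0.0432]
ee_rot: [[-0.0, -1.0, -0.018], [-0.0, -0.018, 1.0], [-1.0, 0.0, -0.0]]
wrist_force: [0.2, 1.0, 0.2]
gripper_width: 0.411
```

```bash
python3 - <<'E'
from h import *
im=r.capture("side"); cv2.imwrite("pics/s3.png",cv2.resize(im[280:380,240:340,::-1],None,fx=6,fy=6,interpolation=cv2.INTER_CUBIC))
im=r.capture("top"); cv2.imwrite("pics/t3.png",cv2.resize(im[200:320,130:290,::-1],None,fx=5,fy=5,interpolation=cv2.INTER_CUBIC))
E
```

```text
(no output)
```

View pics/s3.png

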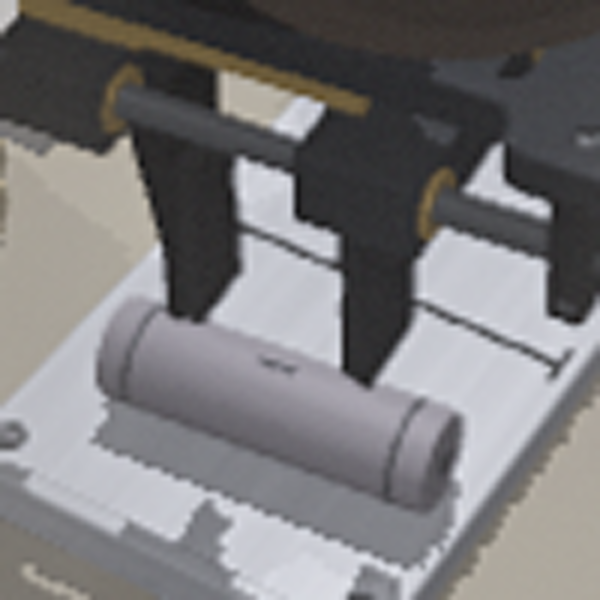

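View pics/t3.png

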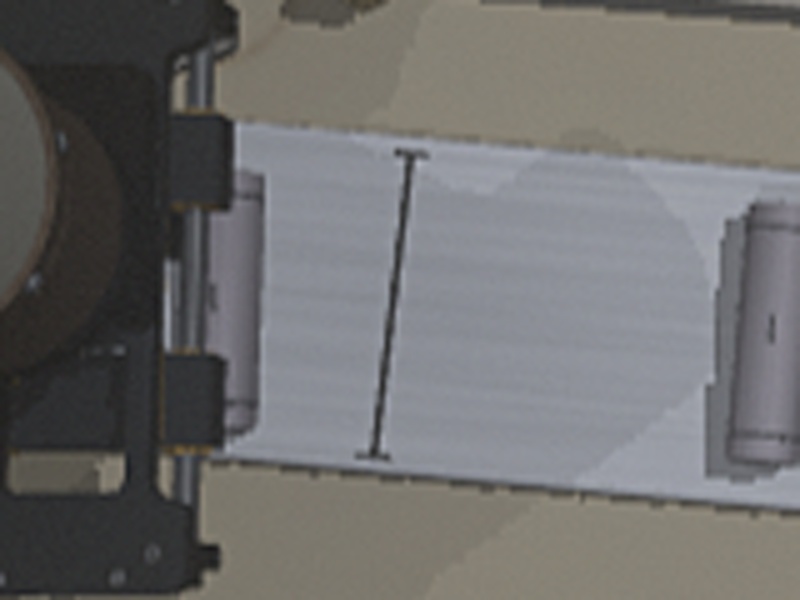

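```bash
python3 - <<'E'
from h import *
g=[(130+p[0]/5,200+p[1]/5) for p in[(175,160),(232,160),(165,400),(222,400)]]
for z in(.08,.1,.12): print(z,np.round(unproj("top",g,z),4)[:,:2].tolist())
s=[(240+p[0]/6,280+p[1]/6) for p in[(170,316),(200,322),(345,376),(372,386),(412,330)]]
for z in(.035,.045,.055): print(z,np.round(unproj("side",s,z),4)[:,:2].tolist())
E
```

```text
0.08 [[0.5124, 0.149], [0.5127, 0.1302], [0.4329, 0.1478], [0.4331, 0.1293]]
0.1 [[0.5091, 0.1435], [0.5093, 0.1251], [0.4314, 0.1424], [0.4315, 0.1242]]
0.12 [[0.5057, 0.138], [0.5059, 0.12], [0.4298, 0.1369], [0.43, 0.1191]]
0.035 [[0.5033, 0.1422], [0.4956, 0.1407], [0.4552, 0.1405], [0.4479, 0.1404], [0.4475, 0.1199]]
0.045 [[0.4979, 0.1502], [0.4903, 0.1487], [0.4508, 0.1485], [0.4436, 0.1485], [0.4432, 0.1284]]
0.055 [[0.4924, 0.1583], [0.4851, 0.1568], [0.4463, 0.1566], [0.4392, 0.1566], [0.4388, 0.1369]]
```

Request:
{"name": "move_arm", "arguments": {
  "increments": [0,0,0,-0.015,0,0.01,0.036,0,0,0,-0.03,0,0.02,0.036,0,0,0,-0.03,0,0.02,0.036,0,0,0,-0.03,0,0.02,0.036]
}}

```text
time_s: 2.72
tcp_pos: [0.4621, 0.1731, 0.0738]
ee_rot: [[0.001, -1.0, -0.019], [0.001, -0.019, 1.0], [-1.0, -0.001, 0.001]]
wrist_force: [-0.8, -0.1, -0.5]
gripper_width: 0.412
```

```bash
python3 - <<'E'
from h import *
s=r.sense();print(s["time_s"],s["tcp_pos"],s["ee_rot"],s["joints"])
im=r.capture("side"); cv2.imwrite("pics/s4f.png",im[:,:,::-1]);cv2.imwrite("pics/s4.png",cv2.resize(im[180:360,190:390,::-1],None,fx=4,fy=3.3,interpolation=cv2.INTER_CUBIC))
im=r.capture("top"); cv2.imwrite("pics/t4f.png",im[:,:,::-1]);cv2.imwrite("pics/t4.png",cv2.resize(im[170:370,20:280,::-1],None,fx=3,fy=3,interpolation=cv2.INTER_CUBIC))
E
```

```text
2.7167 [0.46214813 0.17314536 0.07375251] [[ 0.00135523 -0.99982195 -0.01882099]
 [ 0.00132918 -0.01881919  0.99982202]
 [-0.9999982  -0.00138     0.00130343]] [ 3.94247148e+01  1.74021711e+01 -2.77605405e+01 -1.35212740e-02
 -4.47289445e+01 -3.83367413e+01]
```

View pics/s4.png

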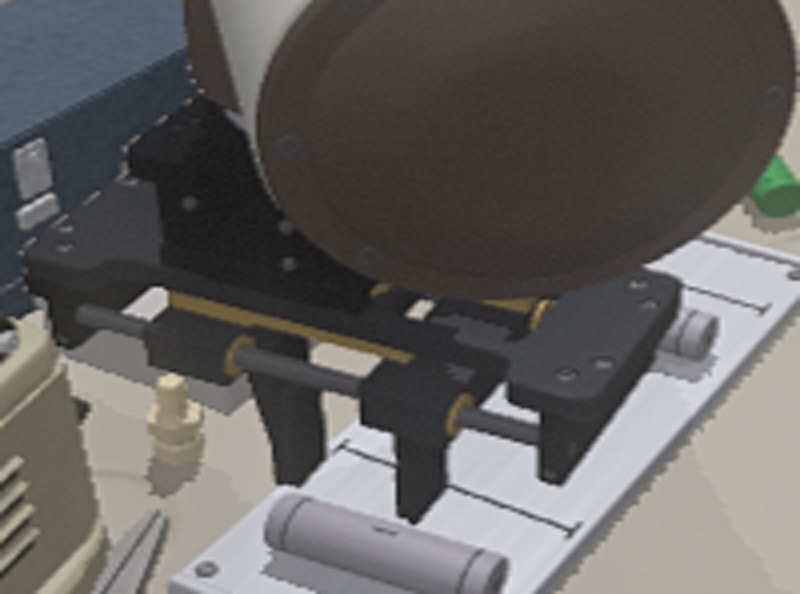

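View pics/t4.png

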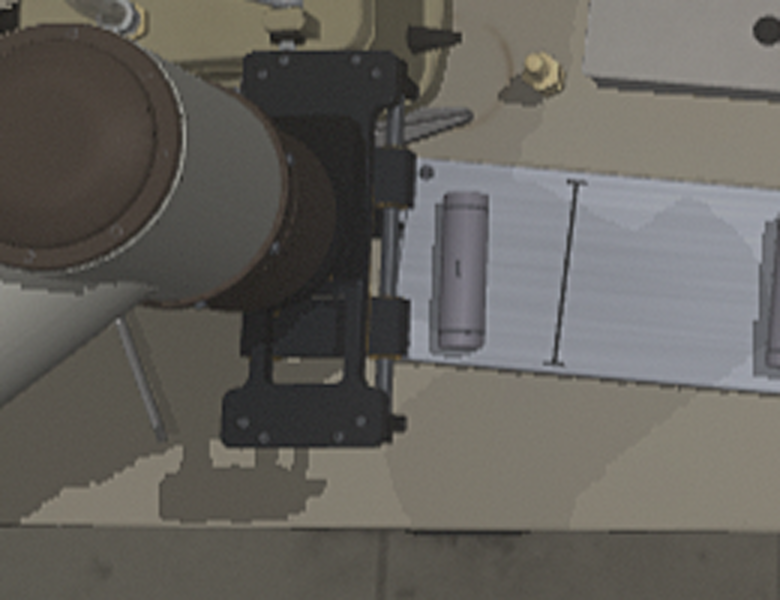

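```bash
cat >> h.py <<'E'
def Pm(n):
    K,rv,t=cam(n); return K@np.hstack([cv2.Rodrigues(rv)[0],t[:,None]])
def tri(a,b):
    X=cv2.triangulatePoints(Pm("top"),Pm("side"),np.array(a,float).T,np.array(b,float).T); X=(X[:3]/X[3]).T
    return X, proj("top",X)-a, proj("side",X)-b
E
python3 - <<'E'
from h import *
T=[(20+u/3,170+v/3) for u,v in[(243,422),(360,421),(264,437),(338,437)]]
S=[(190+u/4,180+v/3.3) for u,v in[(567,375),(637,283),(602,363),(650,303)]]
X,e1,e2=tri(T,S);print(X,e1,e2,X.mean(0))
E
```

```text
[[0.37937938 0.19748922 0.20417416]
 [0.38070201 0.14338067 0.20440097]
 [0.37286127 0.18742865 0.20399252]
 [0.37301568 0.15285704 0.20487567]] [[ 0.0288547   0.10158091]
 [-0.03879424 -0.14316912]
 [-0.02610823 -0.09478708]
 [ 0.00686979  0.0259168 ]] [[-0.18206599 -0.03796602]
 [ 0.23722004  0.04679195]
 [ 0.16772225  0.03368432]
 [-0.04359331 -0.00847185]] [0.37648959 0.17028889 0.20436083]
```

```bash
python3 - <<'E'
from h import *
S=[(190+u/4,180+v/3.3) for u,v in[(275,480),(300,487),(322,460),(398,515),(415,522),(445,490)]]
for z in(.066,.075,.08,.085,.09,.095): print(z,np.round(unproj("side",S,z)[:,:2],3).tolist())
E
```

```text
0.066 [[0.506, 0.161], [0.496, 0.161], [0.497, 0.143], [0.457, 0.16], [0.45, 0.161], [0.449, 0.14]]
0.075 [[0.501, 0.169], [0.491, 0.168], [0.492, 0.151], [0.453, 0.167], [0.446, 0.168], [0.445, 0.148]]
0.08 [[0.498, 0.173], [0.488, 0.172], [0.489, 0.155], [0.45, 0.171], [0.443, 0.172], [0.443, 0.152]]
0.085 [[0.495, 0.177], [0.485, 0.176], [0.486, 0.16], [0.448, 0.175], [0.441, 0.176], [0.44, 0.156]]
0.09 [[0.492, 0.181], [0.482, 0.18], [0.484, 0.164], [0.445, 0.179], [0.439, 0.18], [0.438, 0.16]]
0.095 [[0.489, 0.185], [0.479, 0.185], [0.481, 0.168], [0.443, 0.183], [0.436, 0.184], [0.436, 0.165]]
```

```bash
python3 - <<'E'
from h import *
# union top, left roller mark, line ends (L far, L near), knob of box
T=[(20+u/3,170+v/3) for u,v in[(537,62),(459,268),(577,183),(555,364)]]
S=[(190+u/4,180+v/3.3) for u,v in[(171,378),(384,530),(343,443),(576,534)]]
X,e1,e2=tri(T,S);print(X,e1,e2)
im=cv2.imread("pics/t4f.png");cv2.imwrite("pics/z1.png",cv2.resize(im[200:310,130:190],None,fx=5,fy=5,interpolation=cv2.INTER_CUBIC))
E
```

```text
[[0.59212442 0.10368385 0.04436887]
 [0.47211654 0.14478887 0.03551239]
 [0.52633088 0.08353503 0.01193293]
 [0.41890451 0.09259775 0.00792862]] [[0.02356862 0.05861522]
 [0.02853317 0.08782509]
 [0.0520042  0.15118959]
 [0.09314217 0.34605911]] [[-0.0919785  -0.02676135]
 [-0.14803083 -0.03515086]
 [-0.23707641 -0.05960024]
 [-0.55990783 -0.11200444]]
```

```bash
python3 - <<'E'
from h import *
T=[(20+u/3,170+v/3) for u,v in[(262,73),(284,60),(357,60),(376,73)]]
S=unproj("top",T,.204);print(S,S.mean(0))
print(unproj("top",[(20+u/3,170+v/3) for u,v in[(310,447),(325,52),(222,415),(388,415)]],.204))
E
```

```text
[[0.54587342 0.20099807 0.204     ]
 [0.5524222  0.19090153 0.204     ]
 [0.55283327 0.15581884 0.204     ]
 [0.5465106  0.14628555 0.204     ]] [0.54940987 0.17350099 0.204     ]
[[0.36835673 0.16579335 0.204     ]
 [0.55661707 0.17146641 0.204     ]
 [0.38264807 0.20757603 0.204     ]
 [0.38340547 0.13062613 0.204     ]]
```

View pics/s4f.png

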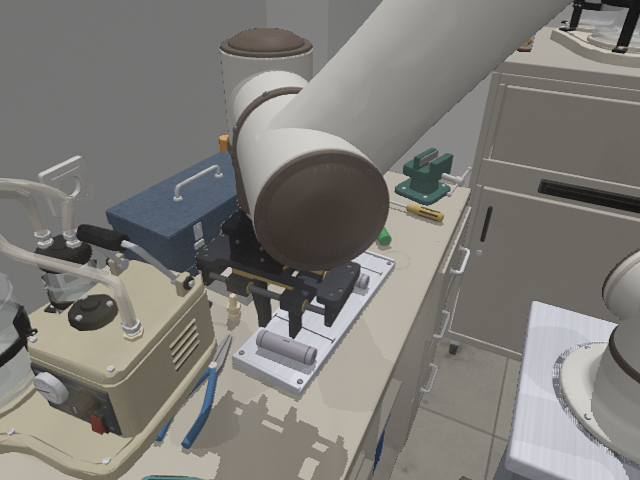

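```bash
python3 - <<'E'
from h import *
S=[(190+u/4,180+v/3.3) for u,v in[(540,475),(560,485),(360,425),(445,437),(505,385)]]
for z in(.13,.14,.15,.16,.17): print(z,np.round(unproj("side",S,z)[:,:2],3).tolist())
E
```

```text
0.13 [[0.397, 0.175], [0.389, 0.177], [0.46, 0.176], [0.432, 0.17], [0.428, 0.135]]
0.14 [[0.392, 0.184], [0.385, 0.186], [0.454, 0.185], [0.427, 0.179], [0.423, 0.145]]
0.15 [[0.388, 0.193], [0.381, 0.195], [0.449, 0.194], [0.422, 0.188], [0.419, 0.155]]
0.16 [[0.384, 0.202], [0.377, 0.204], [0.443, 0.203], [0.417, 0.198], [0.414, 0.165]]
0.17 [[0.38, 0.211], [0.373, 0.213], [0.437, 0.212], [0.412, 0.207], [0.409, 0.175]]
```

Request:
{"name": "move_arm", "arguments": {
  "increments": [0,0,0,0.01,0,-0.02,0.036,0,0,0,0.03,0,-0.02,0.036,0,0,0,0.04,0,-0.02,0.036,0,0,0,0.044,0,-0.02,0.036,0,0,0,0.045,0,-0.02,0.036,0,0,0,0.045,0,-0.02,0.036]
}}

```text
time_s: 3.32
tcp_pos: [0.4621, 0.1523, 0.0279]
ee_rot: [[-0.001, -1.0, -0.018], [-0.001, -0.018, 1.0], [-1.0, 0.001, -0.001]]
wrist_force: [0.7, 0.3, -0.0]
gripper_width: 0.411
```

```bash
python3 - <<'E'
from h import *
im=r.capture("side"); cv2.imwrite("pics/s5.png",cv2.resize(im[280:380,240:340,::-1],None,fx=6,fy=6,interpolation=cv2.INTER_CUBIC))
E
```

```text
(no output)
```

View pics/s5.png

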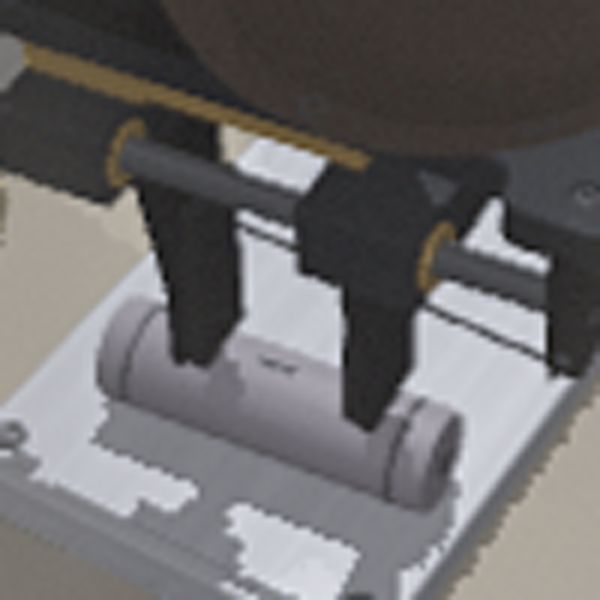

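Request:
{"name": "move_arm", "arguments": {
  "increments": [0,0,0,0.001,0,0,0.036,0,0,0,0.002,0,0,0.036,0,0,0,0.003,0,0,0.036,0,0,0,0.003,0,0,0.036]
}}

```text
time_s: 3.7
tcp_pos: [0.4622, 0.1526, 0.0254]
ee_rot: [[0.0, -1.0, -0.018], [0.0, -0.018, 1.0], [-1.0, -0.0, 0.0]]
wrist_force: [0.5, -0.3, -0.5]
gripper_width: 0.417
```

Request:
{"name": "move_arm", "arguments": {
  "increments": [0,0,0,0.001,0,0,0.036,0,0,0,0.002,0,0,0.036,0,0,0,0.002,0,0,0.036]
}}

```text
time_s: 3.95
tcp_pos: [0.4621, 0.1525, 0.0231]
ee_rot: [[-0.0, -1.0, -0.018], [-0.0, -0.018, 1.0], [-1.0, 0.0, -0.0]]
wrist_force: [-0.1, 0.1, -0.1]
gripper_width: 0.414
```

Request:
{"name": "move_arm", "arguments": {
  "increments": [0,0,0,0.001,0,0,0.036,0,0,0,0.002,0,0,0.036,0,0,0,0.002,0,0,0.036]
}}

```text
time_s: 4.2
tcp_pos: [0.462, 0.1525, 0.021]
ee_rot: [[-0.0, -1.0, -0.018], [-0.0, -0.018, 1.0], [-1.0, 0.0, -0.0]]
wrist_force: [-0.1, 1.4, 0.3]
gripper_width: 0.418
```

Request:
{"name": "move_arm", "arguments": {
  "increments": [0,0,0,0.001,0,0,0.036,0,0,0,0.002,0,0,0.036,0,0,0,0.002,0,0,0.036]
}}

```text
time_s: 4.45
tcp_pos: [0.462, 0.1525, 0.019]
ee_rot: [[-0.0, -1.0, -0.018], [-0.0, -0.018, 1.0], [-1.0, 0.0, -0.0]]
wrist_force: [0.6, -0.5, 0.5]
gripper_width: 0.413
```

```bash
python3 - <<'E'
from h import *
im=r.capture("side"); cv2.imwrite("pics/s6.png",cv2.resize(im[280:380,240:340,::-1],None,fx=6,fy=6,interpolation=cv2.INTER_CUBIC))
E
```

```text
(no output)
```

View pics/s6.png

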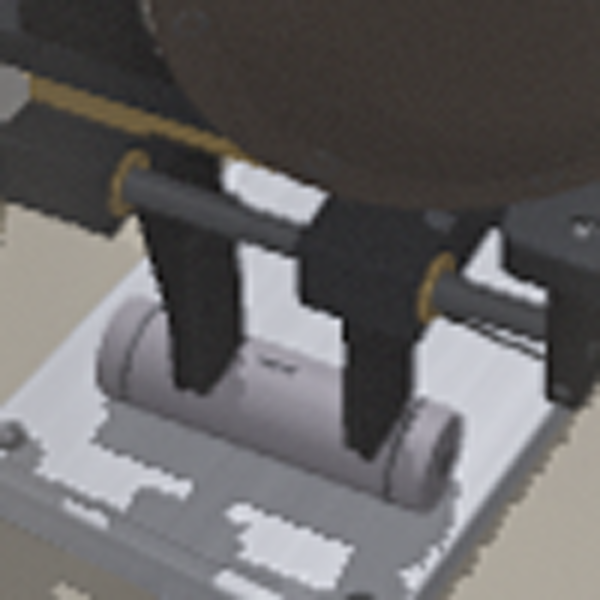

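```bash
python3 - <<'E'
from h import *
S=[(240+u/6,280+v/6) for u,v in[(175,388),(207,392),(240,345),(345,448),(375,460),(412,408)]]
for z in(.027,.035,.04,.045): print(z,np.round(unproj("side",S,z)[:,:2],3).tolist())
E
```

```text
0.027 [[0.494, 0.156], [0.487, 0.153], [0.487, 0.137], [0.448, 0.154], [0.44, 0.154], [0.439, 0.136]]
0.035 [[0.49, 0.162], [0.483, 0.16], [0.483, 0.143], [0.445, 0.16], [0.437, 0.16], [0.436, 0.142]]
0.04 [[0.488, 0.166], [0.48, 0.163], [0.48, 0.147], [0.443, 0.164], [0.435, 0.164], [0.434, 0.146]]
0.045 [[0.485, 0.17], [0.478, 0.167], [0.478, 0.151], [0.44, 0.168], [0.433, 0.168], [0.432, 0.15]]
```

Request:
{"name": "move_arm", "arguments": {
  "increments": [0,0,0,0,0,-0.002,0.036,0,0,0,0.001,0,-0.002,0.036,0,0,0,0.001,0,-0.002,0.036]
}}

```text
time_s: 4.75
tcp_pos: [0.4622, 0.1504, 0.0182]
ee_rot: [[-0.0, -1.0, -0.018], [-0.0, -0.018, 1.0], [-1.0, 0.0, -0.0]]
wrist_force: [0.3, -0.6, -0.1]
gripper_width: 0.417
```

Request:
{"name": "move_arm", "arguments": {
  "increments": [0,0,0,0.001,0,0,0.036,0,0,0,0.0015,0,0,0.036,0,0,0,0.0015,0,0,0.036]
}}

```text
time_s: 5.0
tcp_pos: [0.4623, 0.1506, 0.0178]
ee_rot: [[0.0, -1.0, -0.019], [-0.0, -0.019, 1.0], [-1.0, -0.0, -0.0]]
wrist_force: [-3.1, -0.5, 8.4]
gripper_width: 0.417
```

Request:
{"name": "move_arm", "arguments": {
  "increments": [0.3,0,0,0.0016,0,-0.0025,0.036,0.7,0,0,0.0016,0,-0.005,0.036,1.0,0,0,0.0016,0,-0.0075,0.036,1.4,0,0,0.0016,0,-0.01,0.036,1.7,0,0,0.0016,0,-0.0125,0.036,2.1,0,0,0.0016,0,-0.015,0.036,2.4,0,0,0.0016,0,-0.0175,0.036,2.8,0,0,0.0016,0,-0.02,0.036,3,0,0,0.0016,0,-0.022,0.036,3,0,0,0.0016,0,-0.022,0.036]
}}

```text
time_s: 5.83
tcp_pos: [0.4633, 0.1288, 0.0176]
ee_rot: [[0.002, -0.999, 0.032], [0.0, 0.032, 0.999], [-1.0, -0.002, 0.0]]
wrist_force: [-5.3, -0.8, 18.5]
gripper_width: 0.412
```

Request:
{"name": "move_arm", "arguments": {
  "increments": [3,0,0,-0.005,0,0,0.036,3,0,0,-0.012,0,0.01,0.036,0,0,0,-0.012,0,0.02,0.036,-3,0,0,-0.012,0,0.03,0.036]
}}

```text
time_s: 6.17
tcp_pos: [0.4642, 0.1597, 0.0279]
ee_rot: [[0.001, -1.0, -0.022], [0.001, -0.022, 1.0], [-1.0, -0.001, 0.001]]
wrist_force: [-0.1, 0.5, 0.0]
gripper_width: 0.415
```

```bash
python3 - <<'E'
from h import *
print(r.sense()["tcp_pos"],r.sense()["ee_rot"])
im=r.capture("side"); cv2.imwrite("pics/s7f.png",im[:,:,::-1]); cv2.imwrite("pics/s7.png",cv2.resize(im[260:380,220:360,::-1],None,fx=5,fy=5,interpolation=cv2.INTER_CUBIC))
im=r.capture("top"); cv2.imwrite("pics/t7f.png",im[:,:,::-1]); cv2.imwrite("pics/t7.png",cv2.resize(im[215:305,140:240,::-1],None,fx=6,fy=6,interpolation=cv2.INTER_CUBIC))
E
```

```text
[0.46416952 0.1596639  0.02786711] [[ 1.39649125e-03 -9.99760348e-01 -2.18470997e-02]
 [ 9.73174062e-04 -2.18457520e-02  9.99760879e-01]
 [-9.99998551e-01 -1.41741835e-03  9.42433438e-04]]
```

View pics/s7.png

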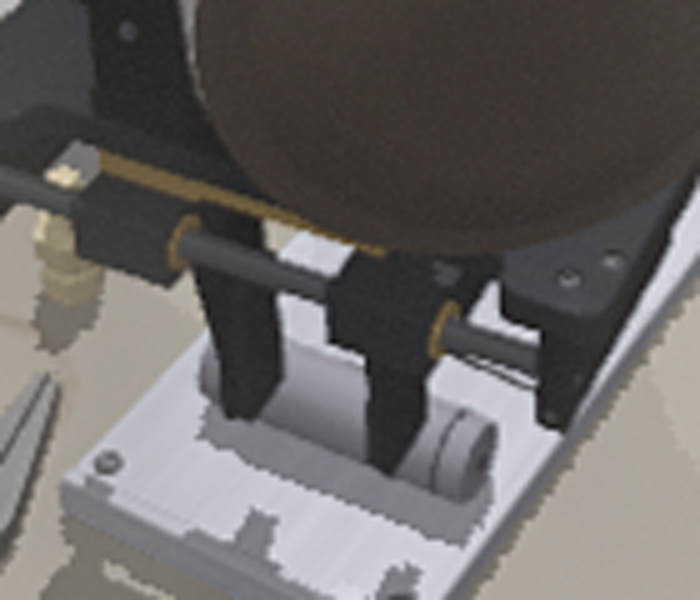

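View pics/t7.png

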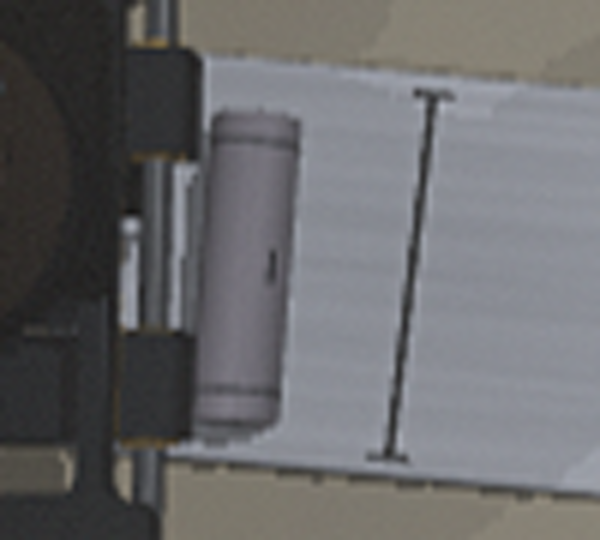

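```bash
cat >> fit.py <<'E'
LM=np.array([.47380,.08917]);RM=np.array([.46289,-.09731]);YL=np.radians(-4.5)
def rel(p,L):
    c,s=np.cos(YL),np.sin(YL); d=np.array(p[:2])-L
    print("fit",np.round(p,4),"along",round(float(c*d[0]+s*d[1]),4),"across",round(float(-s*d[0]+c*d[1]),4),"yaw rel deg",round(float(np.degrees(p[2]-YL)),2))
E
python3 - <<'E'
from fit import *
oL=(140,215)
x,f=fit(cr([(212,130),(203,270),(194,400),(300,130),(290,270),(278,400)],oL),cr([(256,110),(235,432)],oL),[.473,.135,-.02])
print(np.round(f,2));rel(x,LM)
rel([.4727,.14543,.0186],LM)
E
```

```text
[ 0.26  0.54  0.69  0.35  0.35  0.8  -0.38 -0.38]
fit [ 0.4727  0.1343 -0.0221] along -0.0047 across 0.0449 yaw rel deg 3.23
fit [0.4727 0.1454 0.0186] along -0.0055 across 0.056 yaw rel deg 5.57
```

Request:
{"name": "move_arm", "arguments": {
  "increments": [1,0,0,0,0,-0.009,0.036,1.8,0,0,0,0,-0.018,0.036,1.8,0,0,0.005,0,-0.018,0.036,1.8,0,0,0.009,0,-0.018,0.036,1.8,0,0,0.0108,0,-0.018,0.036,1.8,0,0,0.0108,0,-0.018,0.036]
}}

```text
time_s: 6.77
tcp_pos: [0.4638, 0.1398, 0.0177]
ee_rot: [[-0.001, -1.0, 0.013], [-0.001, 0.013, 1.0], [-1.0, 0.001, -0.001]]
wrist_force: [-6.2, -0.4, 16.2]
gripper_width: 0.412
```

Request:
{"name": "move_arm", "arguments": {
  "increments": [0.4,0,0,-0.001,0,-0.0025,0.036,0.9,0,0,-0.001,0,-0.005,0.036,1.3,0,0,-0.001,0,-0.0075,0.036,1.8,0,0,-0.001,0,-0.01,0.036,2.2,0,0,-0.001,0.001,-0.0125,0.036,2.7,0,0,-0.001,0.001,-0.015,0.036,3.2,0,0,-0.001,0.001,-0.0175,0.036,3.6,0,0,-0.001,0.001,-0.02,0.036,4,0,0,-0.001,0.001,-0.023,0.036,4,0,0,-0.001,0.001,-0.023,0.036]
}}

```text
time_s: 7.6
tcp_pos: [0.4633, 0.1172, 0.0179]
ee_rot: [[0.001, -0.997, 0.083], [0.0, 0.083, 0.997], [-1.0, -0.001, 0.0]]
wrist_force: [-1.8, -0.2, 6.7]
gripper_width: 0.417
```

Request:
{"name": "move_arm", "arguments": {
  "increments": [0,0,0,-0.005,0,0,0.036,0,0,0,-0.011,0,0.01,0.036,0,0,0,-0.011,0,0.02,0.036,0,0,0,-0.011,0,0.028,0.036]
}}

```text
time_s: 7.93
tcp_pos: [0.4656, 0.1469, 0.0287]
ee_rot: [[0.001, -0.997, 0.083], [0.001, 0.083, 0.997], [-1.0, -0.001, 0.001]]
wrist_force: [-0.4, 0.3, 0.7]
gripper_width: 0.413
```

```bash
python3 - <<'E'
from h import *
im=r.capture("top"); cv2.imwrite("pics/t8f.png",im[:,:,::-1]); cv2.imwrite("pics/t8.png",cv2.resize(im[215:305,140:240,::-1],None,fx=6,fy=6,interpolation=cv2.INTER_CUBIC))
E
```

```text
(no output)
```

View pics/t8.png

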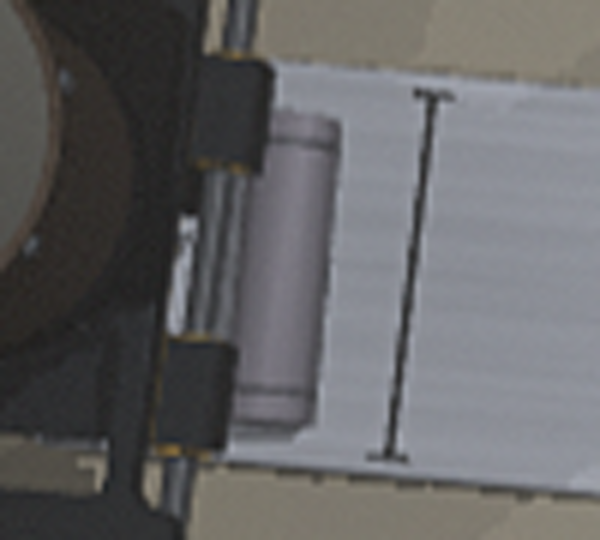

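```bash
python3 - <<'E'
from fit import *
oL=(140,215)
x,f=fit(cr([(340,130),(328,270),(316,400)],oL),cr([(305,108),(277,436)],oL),[.473,.125,-.06])
print(np.round(f,2));rel(x,LM)
E
```

```text
[ 0.03 -0.03  0.06 -0.97 -0.96]
fit [ 0.4727  0.124  -0.0404] along -0.0038 across 0.0346 yaw rel deg 2.19
```

Request:
{"name": "move_arm", "arguments": {
  "increments": [0,0,0,0,0,-0.007,0.036,0,0,0,0,0,-0.014,0.036,0,0,0,0.006,0,-0.014,0.036,0,0,0,0.0095,0,-0.014,0.036,0,0,0,0.0112,0,-0.014,0.036,0,0,0,0.0112,0,-0.014,0.036]
}}

```text
time_s: 8.48
tcp_pos: [0.4633, 0.1308, 0.0178]
ee_rot: [[-0.001, -0.997, 0.083], [-0.001, 0.083, 0.997], [-1.0, 0.001, -0.002]]
wrist_force: [-4.0, 0.9, 11.1]
gripper_width: 0.412
```

Request:
{"name": "move_arm", "arguments": {
  "increments": [0.3,0,0,0,0,-0.0025,0.036,0.6,0,0,0,0,-0.005,0.036,0.9,0,0,0,0,-0.0075,0.036,1.2,0,0,0,0,-0.01,0.036,1.5,0,0,0,0,-0.0125,0.036,1.8,0,0,0,0,-0.015,0.036,2,0,0,0,0,-0.0175,0.036,2.2,0,0,0,0,-0.02,0.036,2.4,0,0,0,0,-0.023,0.036,2.5,0,0,0,0,-0.026,0.036,2.5,0,0,0,0,-0.026,0.036]
}}

```text
time_s: 9.4
tcp_pos: [0.4622, 0.1053, 0.0179]
ee_rot: [[0.001, -0.992, 0.126], [0.0, 0.126, 0.992], [-1.0, -0.001, 0.0]]
wrist_force: [-1.4, -0.0, 7.4]
gripper_width: 0.412
```

Request:
{"name": "move_arm", "arguments": {
  "increments": [0,0,0,-0.005,0,0,0.036,0,0,0,-0.011,0,0.012,0.036,0,0,0,-0.015,0,0.026,0.036,0,0,0,-0.015,0,0.04,0.036]
}}

```text
time_s: 9.73
tcp_pos: [0.4677, 0.147, 0.0331]
ee_rot: [[0.002, -0.992, 0.126], [0.001, 0.126, 0.992], [-1.0, -0.002, 0.001]]
wrist_force: [-0.3, -0.4, 1.0]
gripper_width: 0.412
```

```bash
python3 - <<'E'
from h import *
im=r.capture("top"); cv2.imwrite("pics/t9f.png",im[:,:,::-1]); cv2.imwrite("pics/t9.png",cv2.resize(im[215:305,140:240,::-1],None,fx=6,fy=6,interpolation=cv2.INTER_CUBIC))
E
```

```text
(no output)
```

View pics/t9.png

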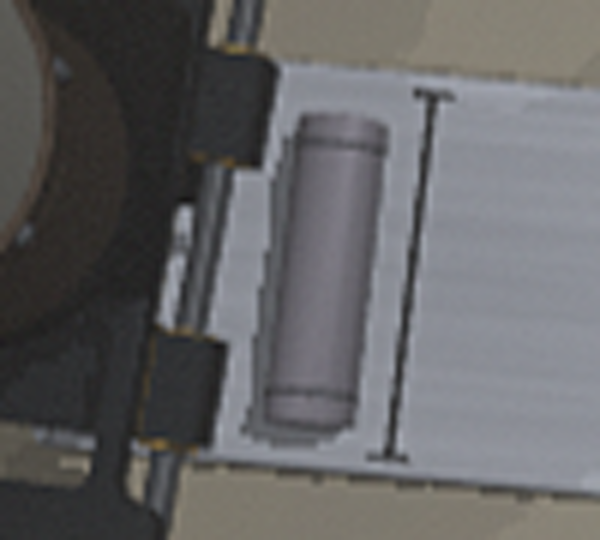

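```bash
python3 - <<'E'
from fit import *
oL=(140,215)
x,f=fit(cr([(299,140),(284,265),(268,395),(388,140),(373,265),(356,395)],oL),cr([(342,112),(310,431)],oL),[.473,.112,-.06])
print(np.round(f,2));rel(x,LM)
E
```

```text
[ 0.21  0.31  0.35  0.22  0.22  0.44 -0.24 -0.24]
fit [ 0.4727  0.1107 -0.0744] along -0.0028 across 0.0214 yaw rel deg 0.24
```

Request:
{"name": "move_arm", "arguments": {
  "increments": [-1,0,0,0,0,-0.014,0.036,-2,0,0,0,0,-0.029,0.036,-2.7,0,0,0.007,0,-0.029,0.036,-2.7,0,0,0.0125,0,-0.029,0.036,-2.7,0,0,0.0153,0,-0.029,0.036,-2.7,0,0,0.0153,0,-0.029,0.036]
}}

```text
time_s: 10.28
tcp_pos: [0.4631, 0.1172, 0.0177]
ee_rot: [[-0.001, -0.997, 0.078], [-0.001, 0.078, 0.997], [-1.0, 0.001, -0.001]]
wrist_force: [-4.1, 0.1, 13.0]
gripper_width: 0.413
```

Force is 13 N and the finger is 5.5 mm behind the crest. I'll drag 22 mm.

Request:
{"name": "move_arm", "arguments": {
  "increments": [0,0,0,0,0,-0.0025,0.036,0,0,0,0,0,-0.005,0.036,0,0,0,0,0,-0.0075,0.036,0,0,0,0,0,-0.01,0.036,0,0,0,0,0,-0.0125,0.036,0,0,0,0,0,-0.015,0.036,0,0,0,0,0,-0.0175,0.036,0,0,0,0,0,-0.02,0.036,0,0,0,0,0,-0.022,0.036,0,0,0,0,0,-0.022,0.036]
}}

```text
time_s: 11.12
tcp_pos: [0.4616, 0.0953, 0.0177]
ee_rot: [[0.0, -0.997, 0.078], [-0.0, 0.078, 0.997], [-1.0, -0.0, -0.0]]
wrist_force: [-3.3, -0.3, 11.8]
gripper_width: 0.413
```

Request:
{"name": "move_arm", "arguments": {
  "increments": [0,0,0,-0.005,0,0,0.036,0,0,0,-0.011,0,0.012,0.036,0,0,0,-0.015,0,0.026,0.036,0,0,0,-0.015,0,0.04,0.036]
}}

```text
time_s: 11.45
tcp_pos: [0.4655, 0.1366, 0.0326]
ee_rot: [[0.002, -0.997, 0.079], [0.001, 0.079, 0.997], [-1.0, -0.002, 0.001]]
wrist_force: [-0.6, 1.4, -0.3]
gripper_width: 0.415
```

```bash
python3 - <<'E'
from h import *
im=r.capture("top"); cv2.imwrite("pics/t10f.png",im[:,:,::-1]); cv2.imwrite("pics/t10.png",cv2.resize(im[215:305,150:250,::-1],None,fx=6,fy=6,interpolation=cv2.INTER_CUBIC))
E
```

```text
(no output)
```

View pics/t10.png

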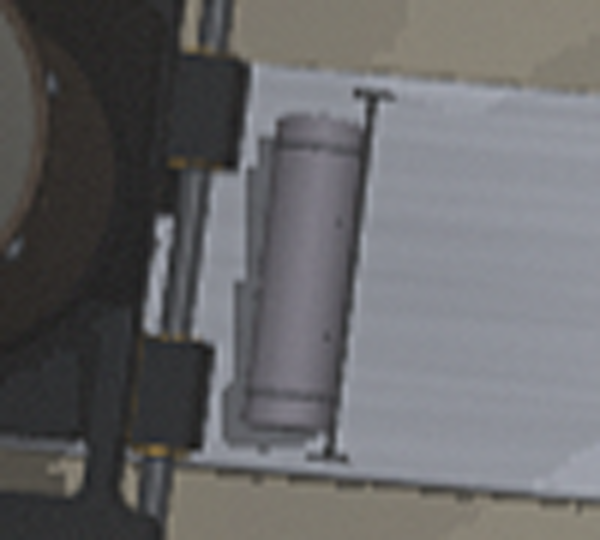

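```bash
python3 - <<'E'
from fit import *
o=(150,215)
x,f=fit(cr([(277,140),(262,265),(248,390),(366,140),(351,265),(336,390)],o),cr([(321,113),(288,432)],o),[.472,.1,-.06])
print(np.round(f,2));rel(x,LM)
P=unproj("top",cr([(372,96),(328,457)],o),.012);print(P.mean(0))
E
```

```text
[ 0.23  0.21  0.36  0.15  0.27  0.39 -0.25 -0.25]
fit [ 0.4726  0.0995 -0.0704] along -0.0021 across 0.0102 yaw rel deg 0.46
[0.47380092 0.08916727 0.012     ]
```

Request:
{"name": "move_arm", "arguments": {
  "increments": [0,0,0,0,0,-0.015,0.036,0,0,0,0,0,-0.03,0.036,0,0,0,0.007,0,-0.03,0.036,0,0,0,0.0125,0,-0.03,0.036,0,0,0,0.015,0,-0.03,0.036,0,0,0,0.015,0,-0.03,0.036]
}}

```text
time_s: 12.0
tcp_pos: [0.4622, 0.1053, 0.0177]
ee_rot: [[-0.001, -0.997, 0.078], [-0.001, 0.078, 0.997], [-1.0, 0.001, -0.001]]
wrist_force: [-5.0, 0.1, 12.4]
gripper_width: 0.412
```

Request:
{"name": "move_arm", "arguments": {
  "increments": [0,0,0,0,0,-0.0025,0.036,0,0,0,0,0,-0.005,0.036,0,0,0,0,0,-0.0075,0.036,0,0,0,0,0,-0.01,0.036,0,0,0,0,0,-0.0125,0.036,0,0,0,0,0,-0.015,0.036,0,0,0,0,0,-0.0175,0.036,0,0,0,0,0,-0.02,0.036,0,0,0,0,0,-0.02,0.036,0,0,0,0,0,-0.02,0.036]
}}

```text
time_s: 12.83
tcp_pos: [0.4609, 0.0855, 0.0178]
ee_rot: [[0.0, -0.997, 0.078], [-0.0, 0.078, 0.997], [-1.0, -0.0, -0.0]]
wrist_force: [-3.4, 0.6, 13.0]
gripper_width: 0.41
```

Request:
{"name": "move_arm", "arguments": {
  "increments": [0,0,0,-0.005,0,0,0.036,0,0,0,-0.011,0,0.012,0.036,0,0,0,-0.015,0,0.026,0.036,0,0,0,-0.02,0,0.04,0.036]
}}

```text
time_s: 13.17
tcp_pos: [0.4639, 0.126, 0.0369]
ee_rot: [[-0.0, -0.997, 0.079], [-0.0, 0.079, 0.997], [-1.0, 0.0, -0.0]]
wrist_force: [-0.3, -0.1, -0.1]
gripper_width: 0.415
```

```bash
python3 - <<'E'
from h import *
im=r.capture("top"); cv2.imwrite("pics/t11f.png",im[:,:,::-1]); cv2.imwrite("pics/t11.png",cv2.resize(im[215:305,160:260,::-1],None,fx=6,fy=6,interpolation=cv2.INTER_CUBIC))
im=r.capture("side"); cv2.imwrite("pics/s11.png",cv2.resize(im[230:390,225:405,::-1],None,fx=4,fy=3.7,interpolation=cv2.INTER_CUBIC))
E
```

```text
(no output)
```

View pics/t11.png

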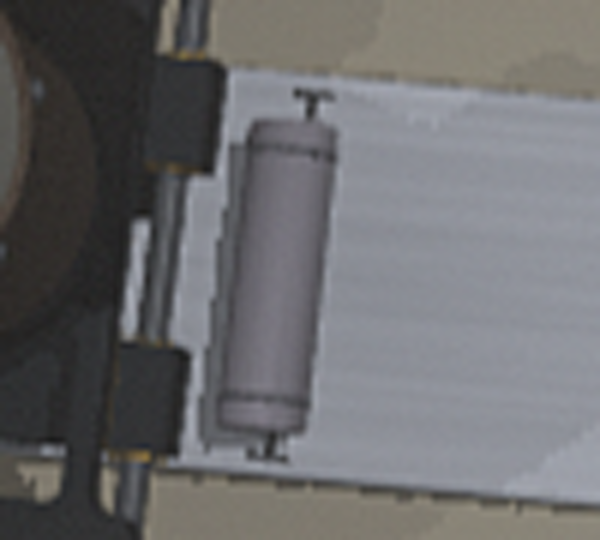

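View pics/s11.png

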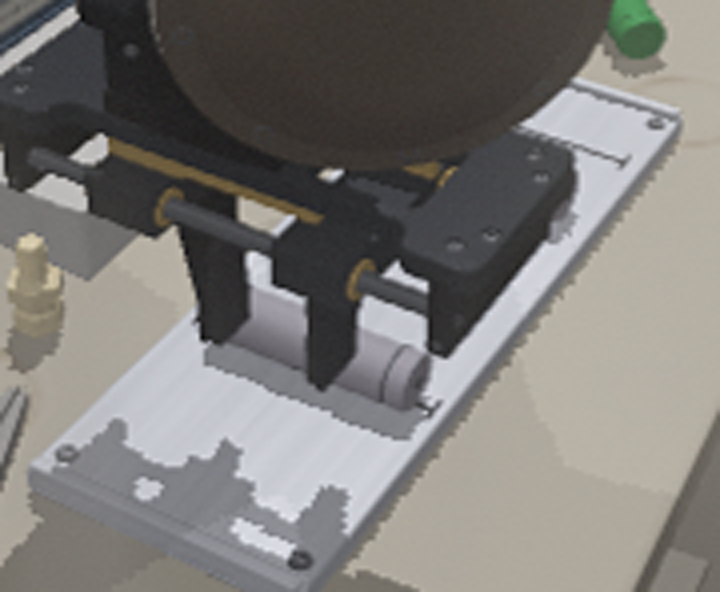

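```bash
python3 - <<'E'
from fit import *
o=(160,215)
for S,E in(([(248,145),(234,265),(220,390),(336,145),(322,265),(308,390)],[(294,119),(262,435)]),):
  x,f=fit(cr(S,o),cr(E,o),[.472,.089,-.06])
  print(np.round(f,2));rel(x,LM)
P=unproj("top",cr([(313,95),(268,457)],o),.012);print(P.mean(0))
E
```

```text
[0.29 0.28 0.35 0.23 0.34 0.36 0.01 0.01]
fit [ 0.4714  0.0905 -0.0688] along -0.0025 across 0.0011 yaw rel deg 0.56
[0.47395341 0.08902515 0.012     ]
```

Request:
{"name": "move_arm", "arguments": {
  "increments": [0,0,0,-0.02,-0.001,-0.01,0.036,0,0,0,-0.03,-0.003,-0.045,0.036,0,0,0,-0.03,-0.005,-0.085,0.036,0,0,0,-0.03,-0.007,-0.125,0.036,0,0,0,-0.02,-0.009,-0.15,0.036,0,0,0,-0.005,-0.009,-0.165,0.036,0,0,0,0.008,-0.009,-0.165,0.036,0,0,0,0.014,-0.009,-0.165,0.036,0,0,0,0.014,-0.009,-0.165,0.036]
}}

```text
time_s: 14.02
tcp_pos: [0.4584, -0.0409, 0.0215]
ee_rot: [[-0.004, -0.997, 0.08], [-0.001, 0.08, 0.997], [-1.0, 0.003, -0.001]]
wrist_force: [0.5, 0.1, 0.4]
gripper_width: 0.407
```

```bash
python3 - <<'E'
from h import *
im=r.capture("top"); cv2.imwrite("pics/t12f.png",im[:,:,::-1]); cv2.imwrite("pics/t12.png",cv2.resize(im[200:320,160:350,::-1],None,fx=4,fy=4,interpolation=cv2.INTER_CUBIC))
im=r.capture("side"); cv2.imwrite("pics/s12.png",cv2.resize(im[230:390,225:405,::-1],None,fx=4,fy=3.7,interpolation=cv2.INTER_CUBIC))
E
```

```text
(no output)
```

View pics/t12.png

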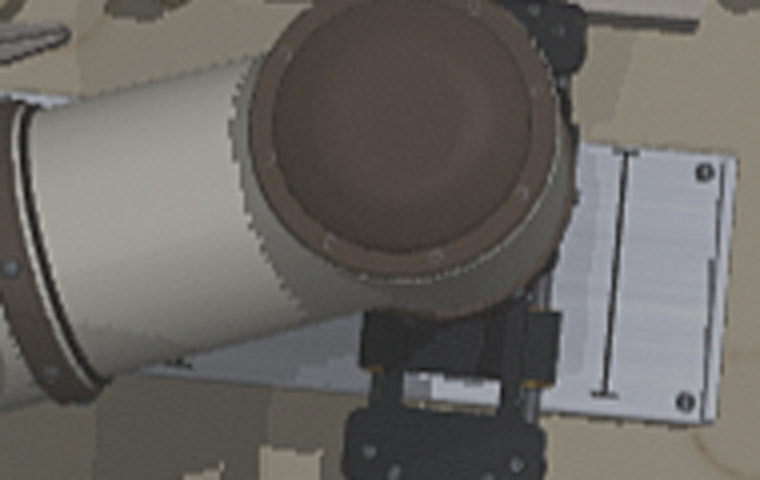

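View pics/s12.png

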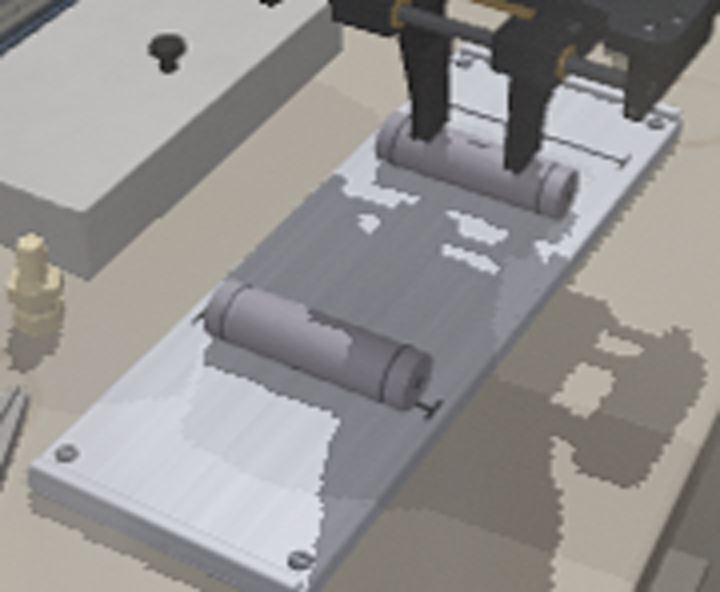

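Request:
{"name": "move_arm", "arguments": {
  "increments": [0,0,0,0.002,0,0,0.036,0,0,0,0.004,0,0,0.036,0,0,0,0.0045,0,0,0.036,0,0,0,0.0045,0,0,0.036]
}}

```text
time_s: 14.45
tcp_pos: [0.4597, -0.0404, 0.0185]
ee_rot: [[0.0, -0.997, 0.079], [0.0, 0.079, 0.997], [-1.0, -0.0, 0.0]]
wrist_force: [0.4, 0.5, -0.7]
gripper_width: 0.414
```

Request:
{"name": "move_arm", "arguments": {
  "increments": [0,0,0,0.001,0,0,0.036,0,0,0,0.002,0,0,0.036,0,0,0,0.002,0,0,0.036]
}}

```text
time_s: 14.7
tcp_pos: [0.4599, -0.0408, 0.0178]
ee_rot: [[0.0, -0.997, 0.078], [-0.001, 0.078, 0.997], [-1.0, -0.0, -0.001]]
wrist_force: [-1.6, 0.4, 12.7]
gripper_width: 0.412
```

Request:
{"name": "move_arm", "arguments": {
  "increments": [0,0,0,0,0,-0.0025,0.036,0,0,0,0,0,-0.005,0.036,0,0,0,0,0,-0.0075,0.036,0,0,0,0,0,-0.01,0.036,0,0,0,0,0,-0.0125,0.036,0,0,0,0,0,-0.015,0.036,0,0,0,0,0,-0.0175,0.036,0,0,0,0,0,-0.02,0.036,0,0,0,0,0,-0.0225,0.036,0,0,0,0,0,-0.024,0.036,0,0,0,0,0,-0.024,0.036]
}}

```text
time_s: 15.62
tcp_pos: [0.4583, -0.0649, 0.0178]
ee_rot: [[0.001, -0.997, 0.079], [-0.0, 0.079, 0.997], [-1.0, -0.002, -0.0]]
wrist_force: [-3.0, 0.8, 11.0]
gripper_width: 0.419
```

Request:
{"name": "move_arm", "arguments": {
  "increments": [0,0,0,-0.005,0,0,0.036,0,0,0,-0.011,0,0.012,0.036,0,0,0,-0.015,0,0.026,0.036,0,0,0,-0.02,0,0.045,0.036]
}}

```text
time_s: 15.95
tcp_pos: [0.461, -0.0198, 0.0366]
ee_rot: [[-0.0, -0.997, 0.081], [0.0, 0.081, 0.997], [-1.0, 0.0, -0.0]]
wrist_force: [-0.7, -0.6, -0.7]
gripper_width: 0.411
```

```bash
python3 - <<'E'
from h import *
im=r.capture("top"); cv2.imwrite("pics/t13f.png",im[:,:,::-1]); cv2.imwrite("pics/t13.png",cv2.resize(im[225:310,255:355,::-1],None,fx=6,fy=6,interpolation=cv2.INTER_CUBIC))
im=r.capture("side"); cv2.imwrite("pics/s13.png",cv2.resize(im[235:325,300:400,::-1],None,fx=6,fy=6,interpolation=cv2.INTER_CUBIC))
E
```

```text
(no output)
```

View pics/t13.png

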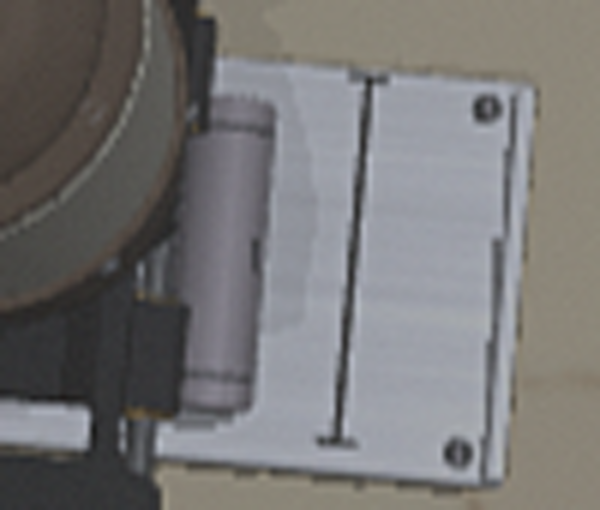

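View pics/s13.png

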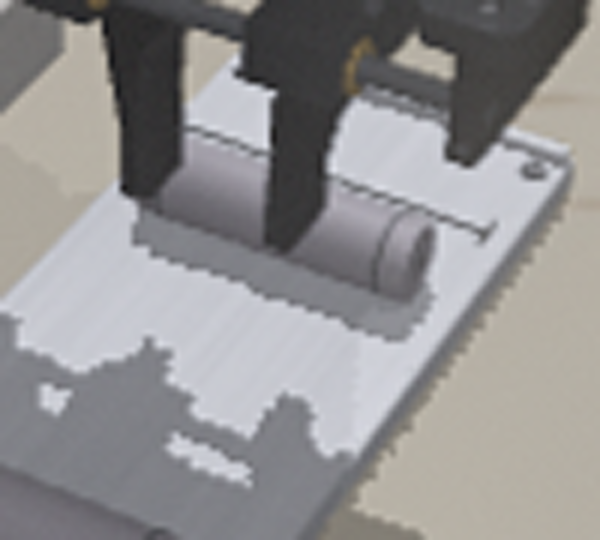

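```bash
python3 - <<'E'
from fit import *
o=(255,225)
rel([.4635,-.0471,-.0706],RM)
x,f=fit(cr([(275,125),(261,265),(248,395)],o),cr([(240,96),(213,414)],o),[.463,-.06,-.07])
print(np.round(f,2));rel(x,RM)
E
```

```text
fit [ 0.4635 -0.0471 -0.0706] along -0.0033 across 0.0501 yaw rel deg 0.45
[ 0.    0.   -0.   -0.11 -0.11]
fit [ 0.4621 -0.0579 -0.0838] along -0.0039 across 0.0392 yaw rel deg -0.3
```

Request:
{"name": "move_arm", "arguments": {
  "increments": [0,0,0,0,0,-0.015,0.036,0,0,0,0,0,-0.031,0.036,0,0,0,0.01,0,-0.031,0.036,0,0,0,0.0175,0,-0.031,0.036,0,0,0,0.02,0,-0.031,0.036,0,0,0,0.02,0,-0.031,0.036]
}}

```text
time_s: 16.55
tcp_pos: [0.4585, -0.0513, 0.0177]
ee_rot: [[-0.002, -0.997, 0.078], [-0.001, 0.078, 0.997], [-1.0, 0.001, -0.002]]
wrist_force: [-4.2, 0.9, 15.8]
gripper_width: 0.414
```

Request:
{"name": "move_arm", "arguments": {
  "increments": [0,0,0,0,0,-0.0025,0.036,0,0,0,0,0,-0.005,0.036,0,0,0,0,0,-0.0075,0.036,0,0,0,0,0,-0.01,0.036,0,0,0,0,0,-0.0125,0.036,0,0,0,0,0,-0.015,0.036,0,0,0,0,0,-0.0175,0.036,0,0,0,0,0,-0.02,0.036,0,0,0,0,0,-0.0225,0.036,0,0,0,0,0,-0.025,0.036,0,0,0,0,0,-0.025,0.036]
}}

```text
time_s: 17.47
tcp_pos: [0.4568, -0.0761, 0.0177]
ee_rot: [[-0.0, -0.997, 0.079], [-0.001, 0.079, 0.997], [-1.0, -0.0, -0.001]]
wrist_force: [-4.0, -0.1, 14.9]
gripper_width: 0.413
```

Request:
{"name": "move_arm", "arguments": {
  "increments": [0,0,0,-0.005,0,0,0.036,0,0,0,-0.011,0,0.012,0.036,0,0,0,-0.015,0,0.03,0.036,0,0,0,-0.02,0,0.05,0.036]
}}

```text
time_s: 17.8
tcp_pos: [0.4602, -0.0257, 0.0361]
ee_rot: [[-0.001, -0.997, 0.081], [-0.0, 0.081, 0.997], [-1.0, 0.001, -0.0]]
wrist_force: [0.6, -0.2, 0.9]
gripper_width: 0.406
```

```bash
python3 - <<'E'
from h import *
im=r.capture("top"); cv2.imwrite("pics/t14f.png",im[:,:,::-1]); cv2.imwrite("pics/t14.png",cv2.resize(im[225:310,255:355,::-1],None,fx=6,fy=6,interpolation=cv2.INTER_CUBIC))
E
```

```text
(no output)
```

View pics/t14.png

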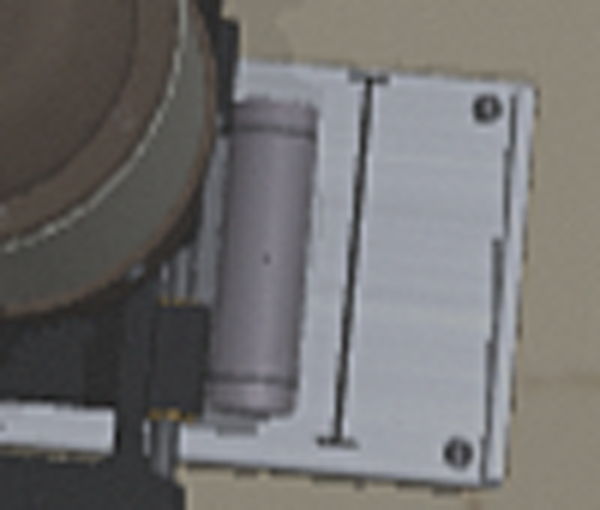

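```bash
python3 - <<'E'
from fit import *
o=(255,225)
x,f=fit(cr([(318,125),(306,265),(294,395),(232,125),(220,265),(209,370)],o),cr([(280,97),(254,416)],o),[.4635,-.072,-.07])
print(np.round(f,2));rel(x,RM)
E
```

```text
[ 0.32  0.24  0.3   0.22  0.41  0.22 -0.17 -0.17]
fit [ 0.4616 -0.0713 -0.0755] along -0.0033 across 0.0258 yaw rel deg 0.17
```

Request:
{"name": "move_arm", "arguments": {
  "increments": [0,0,0,0,0,-0.019,0.036,0,0,0,0,0,-0.038,0.036,0,0,0,0.01,0,-0.038,0.036,0,0,0,0.017,0,-0.038,0.036,0,0,0,0.0195,0,-0.038,0.036,0,0,0,0.0195,0,-0.038,0.036]
}}

```text
time_s: 18.35
tcp_pos: [0.4574, -0.0639, 0.0177]
ee_rot: [[-0.002, -0.997, 0.078], [-0.001, 0.078, 0.997], [-1.0, 0.002, -0.002]]
wrist_force: [-3.1, 0.4, 13.6]
gripper_width: 0.413
```

Request:
{"name": "move_arm", "arguments": {
  "increments": [0,0,0,0,0,-0.0025,0.036,0,0,0,0,0,-0.005,0.036,0,0,0,0,0,-0.0075,0.036,0,0,0,0,0,-0.01,0.036,0,0,0,0,0,-0.0125,0.036,0,0,0,0,0,-0.015,0.036,0,0,0,0,0,-0.0175,0.036,0,0,0,0,0,-0.02,0.036,0,0,0,0,0,-0.0225,0.036,0,0,0,0,0,-0.025,0.036,0,0,0,0,0,-0.025,0.036]
}}

```text
time_s: 19.27
tcp_pos: [0.4557, -0.0887, 0.0178]
ee_rot: [[-0.001, -0.997, 0.078], [-0.001, 0.078, 0.997], [-1.0, 0.001, -0.001]]
wrist_force: [-2.7, 1.1, 12.2]
gripper_width: 0.411
```

Request:
{"name": "move_arm", "arguments": {
  "increments": [0,0,0,-0.005,0,0,0.036,0,0,0,-0.011,0,0.012,0.036,0,0,0,-0.015,0,0.03,0.036,0,0,0,-0.02,0,0.05,0.036]
}}

```text
time_s: 19.6
tcp_pos: [0.4593, -0.0384, 0.0366]
ee_rot: [[-0.001, -0.997, 0.08], [-0.0, 0.08, 0.997], [-1.0, 0.001, -0.0]]
wrist_force: [1.0, 0.2, -0.6]
gripper_width: 0.411
```

```bash
python3 - <<'E'
from h import *
im=r.capture("top"); cv2.imwrite("pics/t15f.png",im[:,:,::-1]); cv2.imwrite("pics/t15.png",cv2.resize(im[225:310,255:355,::-1],None,fx=6,fy=6,interpolation=cv2.INTER_CUBIC))
E
```

```text
(no output)
```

View pics/t15.png

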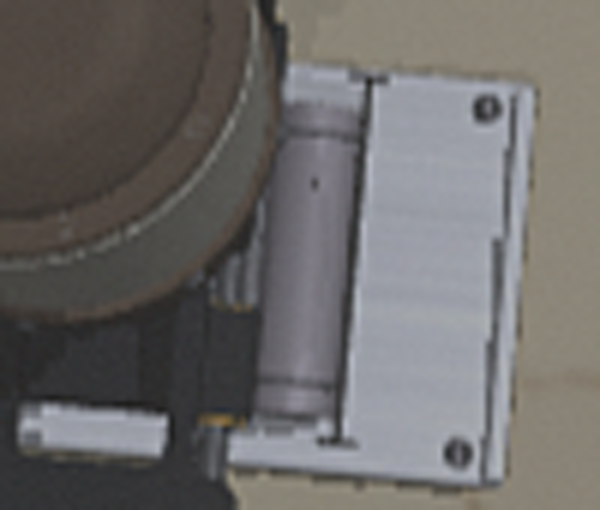

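```bash
python3 - <<'E'
from fit import *
o=(255,225)
x,f=fit(cr([(362,125),(350,265),(337,395),(277,140),(266,265),(256,370)],o),cr([(322,99),(296,419)],o),[.4625,-.084,-.07])
print(np.round(f,2));rel(x,RM)
E
```

```text
[ 0.48  0.41  0.66  0.46  0.56  0.53 -0.26 -0.25]
fit [ 0.461  -0.0844 -0.077 ] along -0.0029 across 0.0127 yaw rel deg 0.09
```

Request:
{"name": "move_arm", "arguments": {
  "increments": [0,0,0,0,0,-0.019,0.036,0,0,0,0,0,-0.039,0.036,0,0,0,0.01,0,-0.039,0.036,0,0,0,0.017,0,-0.039,0.036,0,0,0,0.0198,0,-0.039,0.036,0,0,0,0.0198,0,-0.039,0.036]
}}

```text
time_s: 20.15
tcp_pos: [0.4562, -0.0778, 0.0178]
ee_rot: [[-0.002, -0.997, 0.078], [-0.001, 0.078, 0.997], [-1.0, 0.002, -0.001]]
wrist_force: [-3.2, -0.2, 12.5]
gripper_width: 0.418
```

Request:
{"name": "move_arm", "arguments": {
  "increments": [0,0,0,0,0,-0.0025,0.036,0,0,0,0,0,-0.005,0.036,0,0,0,0,0,-0.0075,0.036,0,0,0,0,0,-0.01,0.036,0,0,0,0,0,-0.0125,0.036,0,0,0,0,0,-0.015,0.036,0,0,0,0,0,-0.0175,0.036,0,0,0,0,0,-0.02,0.036,0,0,0,0,0,-0.0225,0.036,0,0,0,0,0,-0.025,0.036,0,0,0,0,0,-0.025,0.036]
}}

```text
time_s: 21.07
tcp_pos: [0.4545, -0.1026, 0.0178]
ee_rot: [[-0.001, -0.997, 0.078], [-0.001, 0.078, 0.997], [-1.0, 0.001, -0.001]]
wrist_force: [-2.8, -0.0, 10.5]
gripper_width: 0.414
```

Request:
{"name": "move_arm", "arguments": {
  "increments": [0,0,0,-0.005,0,0,0.036,0,0,0,-0.011,0,0.005,0.036,0,0,0,-0.025,0,0.03,0.036,0,0,0,-0.05,0,0.06,0.036,0,0,0,-0.08,0,0.08,0.036,0,0,0,-0.12,0.01,0.09,0.036,0,0,0,-0.16,0.04,0.09,0.036,0,0,0,-0.19,0.07,0.09,0.036,0,0,0,-0.21,0.1,0.09,0.036,0,0,0,-0.21,0.1,0.09,0.036]
}}

```text
time_s: 21.9
tcp_pos: [0.3603, -0.0042, 0.2318]
ee_rot: [[0.009, -0.997, 0.077], [0.004, 0.077, 0.997], [-1.0, -0.009, 0.005]]
wrist_force: [-0.2, -0.1, 0.2]
gripper_width: 0.411
```

```bash
python3 - <<'E'
from h import *
print(r.sense()["time_s"],r.sense()["tcp_pos"])
im=r.capture("top"); cv2.imwrite("pics/t16f.png",im[:,:,::-1]); cv2.imwrite("pics/t16.png",cv2.resize(im[225:310,255:355,::-1],None,fx=6,fy=6,interpolation=cv2.INTER_CUBIC))
im=r.capture("side"); cv2.imwrite("pics/s16f.png",im[:,:,::-1])
E
```

```text
21.9 [ 0.36034037 -0.00424467  0.23179072]
```

View pics/t16.png

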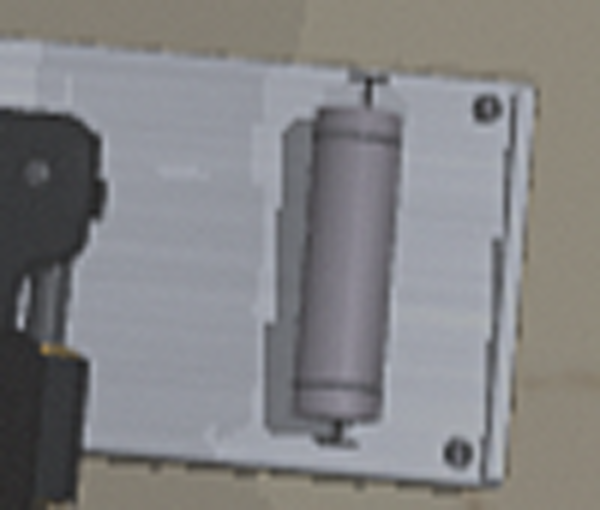

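View pics/t16f.png

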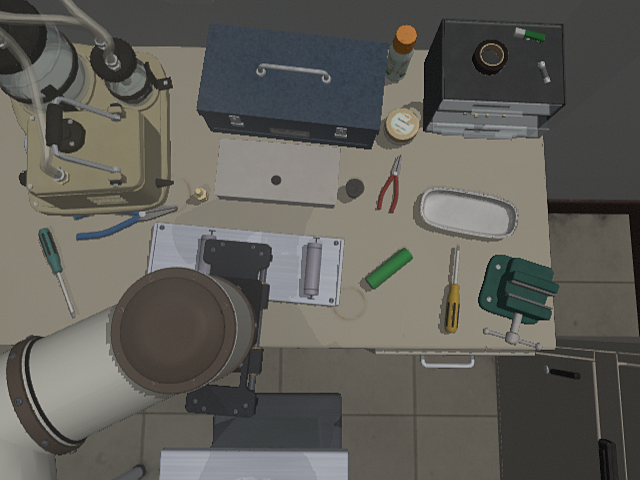

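View pics/s16f.png

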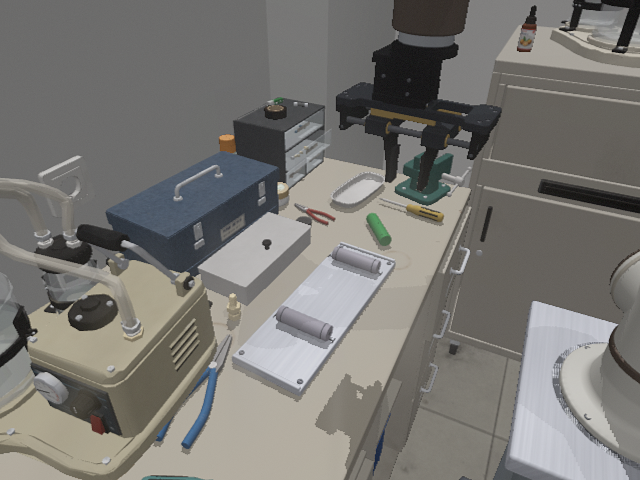

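```bash
python3 - <<'E'
from fit import *
o=(255,225)
x,f=fit(cr([(403,125),(393,265),(382,395),(316,125),(305,265),(295,390)],o),cr([(362,105),(338,421)],o),[.4625,-.097,-.07])
print(np.round(f,2));rel(x,RM)
im=cv2.imread("pics/s16f.png");cv2.imwrite("pics/s16.png",cv2.resize(im[235:385,265:405],None,fx=5,fy=4,interpolation=cv2.INTER_CUBIC))
E
```

```text
[0.2  0.09 0.28 0.16 0.2  0.22 0.1  0.1 ]
fit [ 0.4599 -0.0962 -0.0666] along -0.003 across 0.0009 yaw rel deg 0.69
```

Request:
{"name": "move_arm", "arguments": {
  "increments": [0,0,0,0,0,0.04,0.036,0,0,0,0,0,0.08,0.036,0,0,0,0,0,0.12,0.036,0,0,0,0,0,0.16,0.036,0,0,0,0,0,0.2,0.036,0,0,0,0,0,0.22,0.036,0,0,0,0,0,0.22,0.036]
}}

```text
time_s: 22.58
tcp_pos: [0.3804, 0.2184, 0.2246]
ee_rot: [[-0.002, -0.997, 0.076], [-0.003, 0.076, 0.997], [-1.0, 0.002, -0.003]]
wrist_force: [-0.4, 0.3, 0.2]
gripper_width: 0.414
```

```bash
python3 - <<'E'
from h import *
print(r.sense()["time_s"],r.sense()["tcp_pos"])
im=r.capture("top"); cv2.imwrite("pics/t17f.png",im[:,:,::-1]); cv2.imwrite("pics/t17.png",cv2.resize(im[215:315,140:350,::-1],None,fx=3.8,fy=3.8,interpolation=cv2.INTER_CUBIC))
cv2.imwrite("pics/t17L.png",cv2.resize(im[215:305,160:260,::-1],None,fx=6,fy=6,interpolation=cv2.INTER_CUBIC))
E
```

```text
22.5833 [0.38035311 0.21835854 0.22457778]
```

View pics/t17.png

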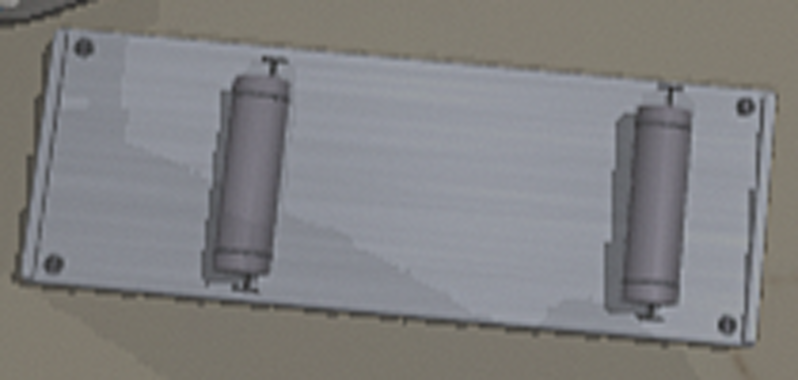

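View pics/t17L.png

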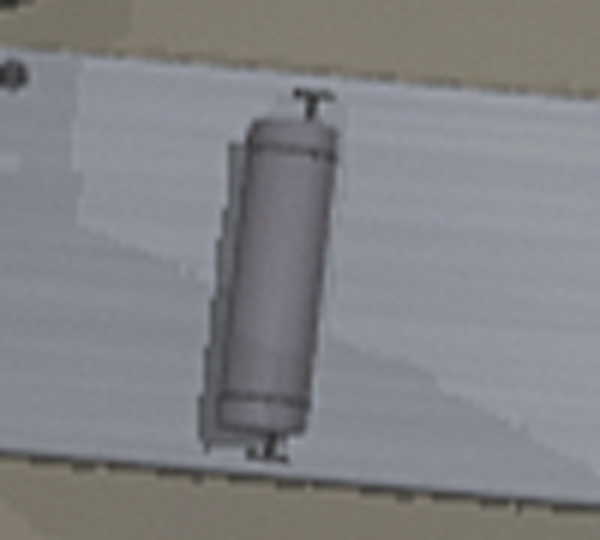

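View pics/s16.png

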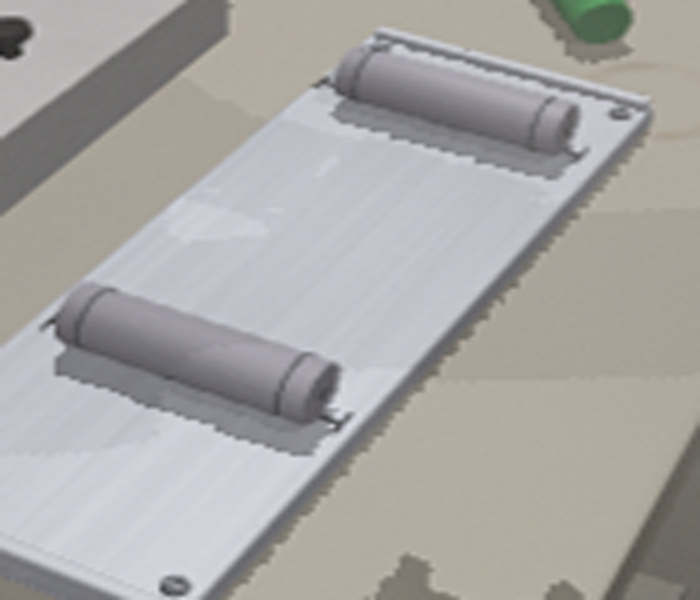

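Both rollers lie on their lines, with the line ends showing symmetrically beyond each roller. The arm is clear, so I'm handing in.

```bash
python3 -c "
from station import r
print(r.finish_job())"
```

```text
the job is handed in; nothing more can be done
None
```

I rolled both rollers onto their lines by pressing two slightly spread fingertips on top, at about 7 to 18 N. I made five short drags on the left roller and then four on the right. The job was handed in at about 23 s of the allowed 61 s, and no verdict was reported.

| Last check (top camera) | Across the line (limit 5 mm) | Along the line (limit 20 mm) | Angle to the line (limit 0.10 rad) |
|---|---|---|---|
| Left roller | about 1.1 mm | about -2.5 mm | about 0.6° (0.01 rad) |
| Right roller | about 0.9 mm | about -3 mm | about 0.7° (0.01 rad) |

- **Left roller:** it started about 5.5° off parallel, and I turned it straight during the first three drags. Its figures were measured when it reached its line. The last picture, with the arm clear, shows it unmoved, and the side view agrees by eye.
- **Other objects:** in the last pictures the union, stopper and screwdriver look where they started.

**What disagreed:**
- **Height reading:** the fingertips met the roller tops at a reported TCP height of about 0.018 m, where the description implies about 0.046 m. The cameras also showed the gripper 20 to 25 mm higher than the reported TCP, so I relied on touch and the cameras for height. The fingers touched only the tops of the rollers. If the judging used the reported height, the grasp point would come out at about 0.029 m, below the 0.034 m limit, and fail that rule.
- **Press force:** it briefly exceeded the stated 5 to 15 N, reaching 18.5 N at the end of the first drag and about 16 N at the start of two others. No slip or jam was seen.

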